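# Load the specimen case up the ramp onto the tester bed

### The job

Load the grey specimen case onto the tester bed: line it up with the loading ramp and push it gently up the slope until its trailing edge drops behind the lip and it lies flat in the pocket. Its contents are delicate, so ease off as soon as it has dropped and do not ram it into the end stop. Then swing the hold-down bar across the top of the case, let go, and leave everything else on the bench where it is.

Things in the scene. Friction and masses are not known exactly. Their poses are not given: they have to be found in the camera images.
- case: The specimen case: closed grey plastic box, 110 long (x) x 98 wide (y) x 50 mm high, paper label on its flat top; too wide to grip; 0.4 to 0.75 kg. Origin: centre of its underside; x points roughly in the loading direction. Starts on the bench before the ramp, off its line by up to 30 mm and 0.3 rad. Sliding it level takes 2 to 6 N, up the slope 3 to 9 N; over 30 N at any moment damages it.
- bed: The fixed tester bed, aluminium plate 24 mm high that carries the ramp unit. Origin: on the bench, on the unit's centre line. x = loading direction (up the ramp), z up. The ramp unit is one fixed piece: slope, lip, level pocket (floor 30 mm above the bench), sprung end buffer. It is clamped up to 20 mm forward or back of nominal along x: not measured, to be felt or seen; same shift for all its parts.
- foot_mark (a point): Nominal foot of the slope on the bench, 206 mm before the bed's origin; the true one lies up to 20 mm forward or back. The slope rises evenly, 15 degrees, 40 mm over 149 mm, behind a flat 6-degree toe 26 mm long. Steel side rails 110 mm apart inside stand 14 mm above the slope; before the foot they flare out on the bench (14 mm high) to about 150 mm apart over 45 mm.
- lip_mark (a point): Nominal lip: the crest of the slope, 40 mm above the bench, 57 mm before the bed's origin; the true one lies up to 20 mm forward or back. Behind it an upright drop of 10 mm to the pocket's floor. Going over it the case tips from nose-up to slightly nose-down; then its trailing edge drops. Pocket rails reach 54 mm above the bench.
- buffer_mark (a point): Nominal face of the rubber end buffer, 57 mm beyond the bed's origin, 48 mm above the bench; the true one is shifted as the lip is. The pocket is only 3 mm longer than the case, so the case has dropped about when it meets the buffer; the buffer then gives 4 mm at 2 to 7 N and stops solid.
- holddown (a joint): Angle of the flat steel hold-down bar about its upright post (22 mm thick, at x = 0, y = +85 mm of the bed's frame). 0 = parked along the bed's +x; grows clockwise seen from above; 1.57 = straight across the pocket (along the bed's -y); stop at 1.65. Bar 18 mm wide, 84 to 94 mm above the bench, 4 mm over a seated case. Stays where left; takes about 1 N at its pin.
- holddown_pin (a point): Point on the bar's upright round steel pin (14 mm diameter, from 94 to 136 mm above the bench, 85 mm from the post's axis), a handle to grip from above or push. The point is 120 mm above the bench, 16 mm under the pin's top. The pin is fixed to the bar and may turn between the fingers.
- loadcell: Bystander, leave it alone: upright steel load cell, 38 mm diameter, 93 mm high; origin under its centre.
- adapter: Bystander, leave it alone: dark steel flanged adapter, 44 mm diameter, 36 mm high; origin under its centre.
- mouse: Bystander, leave it alone: black computer mouse, 105 x 60 x 31 mm; origin under its centre.
- weight: Bystander, leave it alone: brass calibration weight, 50 mm diameter, 62 mm high; origin under its centre.
- wrench: Bystander, leave it alone: steel wrench lying flat; origin under its middle.
- carton: Bystander, leave it alone: small cardboard box, 110 x 80 x 60 mm; origin under its centre.
- driver: Bystander, leave it alone: screwdriver lying flat; origin under its middle.
Mind the look-alikes: they are no part of the job. What is meant by the case is not purple, and is the smaller of those in its own colour.

How it is judged:
On the way, in this order (a step that is already met when the one before it is completed fails the run):
1. the case is on the slope, nose up (angle between case's own z axis and vertical above 0.18 rad and x of case in the frame of bed between -0.2 and 0 m), for 0.2 s.
2. the case lies flat in the pocket behind the lip, the hold-down bar still open (height (world z) of case between 0.026 and 0.034 m and angle between case's own z axis and vertical below 0.05 rad and horizontal distance between case and bed below 0.035 m and angle between the x axis of case and the x axis of bed, either way round below 0.15 rad and value of joint holddown below 0.9 rad), for 0.2 s.
At the end, for the whole second after the job is handed in: The case rests flat (within 0.05 rad, its underside 26 to 34 mm above the bench) in the pocket behind the lip, within 35 mm of the bed's origin and 0.15 rad of its direction, at rest; the hold-down bar is turned to at least 1.25 rad, across the case (height (world z) of case between 0.026 and 0.034 m and angle between case's own z axis and vertical below 0.05 rad and horizontal distance between case and bed below 0.035 m and angle between the x axis of case and the x axis of bed, either way round below 0.15 rad and value of joint holddown above 1.25 rad and linear speed of case below 0.02 m/s); the robot touches nothing.
It fails at once if the case is pushed by the robot with more than 30 N (contact force between any of the arm, the fingers and case above 30 N).
It fails at once if a bystander is moved by more than 30 mm (distance of any of loadcell, adapter, mouse, weight, wrench, carton, driver from where it was at the start of the episode above 0.03 m).
It also fails if it takes over 72 s, if anything falls off the work surface, if the arm or the gripper's body presses on something with over 40 N, if the wrist force passes 120 N, or if a joint passes its speed limit or range.

### The arm

A 7-joint arm with a two-finger parallel gripper is mounted at the origin on the work surface. World frame = base frame: x ahead of the robot, y to its left, z up, the work surface at z = 0. Lengths are in m, angles in rad, forces in N, time in s.
With the tool pointing down it reaches from about 0.4 to 0.85 m from the base axis. Payload 4.4 kg.
Tool frame: the origin (TCP) lies midway between the tips of the shut fingers; the grasp point (between the pads) lies 19 mm behind it; z points along the fingers, y is the direction in which the jaws open and shut (so a half turn about z gives the same grasp; the last joint's range is limited). The gripper opens to 94 mm and grips with 3 to 60 N. Pads are 16 mm wide; open, the fingers measure 119 mm over their backs; the gripper's body (75 mm by 177 mm) begins 78 mm behind the grasp point.
Start: joints at [1.057, 0.628, 0.038, 1.517, -0.027, 0.996, -0.02], TCP at [0.281, -0.586, 0.205] pointing down, gripper open.
Joint ranges: [-3.06, 3.06], [-0.37, 2.12], [-1.25, 1.32], [0.18, 2.47], [-1.1, 4.24], [0.23, 1.98], [-2.94, 2.94]. Speed limits (rad/s): [2.57, 2.57, 3.14, 3.14, 3.14, 3.14, 3.14].

### API

Orientations are given as a rotation vector (axis times angle).
In Python, from cell import manip gives the robot as it stands.
- The arm moves only by the tool arm_command, never from a script. Its arguments are lists of equal length, an entry for each row: "jaw": the opening in per cent of the stroke, from 0 (shut) to 100 (fully open); "xyz": the shift along the world's x, y, z in mm, a list of three; "twist": the turn, a rotation vector about the world's x, y, z in degrees, a list of three. In form: {"jaw": [jaw, ...], "xyz": [[dx, dy, dz], ...], "twist": [[wx, wy, wz], ...]}. A call has exactly 10 rows; each row is the pose to reach, as a shift and turn from the pose measured when the call began; what a row does not reach only later rows make up. A row lasts 1/12 s, in which the tool goes at most 41.7 mm and 7.16 degrees, less where a joint would pass 70% of its speed; a pose out of reach is approached as far as the arm can. A call with a gripper value outside its range is refused whole. The fingers move at their own pace and stop on an object; "newtons" is the grip in N (left out, the last holds). Time passes only in rows, so rows that repeat a pose let the fingers close, or fill a call up. It gives the time, the measured TCP pose, the force and the opening at its end, in the units of the state.
- manip.read_state(): the state, without advancing time (a new reading comes with each control period).
- manip.read_camera(name): name is "scene" or "side" or "wrist"; returns the picture (384x512x3 uint8, red, green, blue); there is no depth.
- manip.camera_params(name): a dict with "fx", "fy", "cx", "cy" (pixels), "position" and "attitude" of the camera in the world. Camera axes: x right, y down, z forward; pixel columns grow to the right and rows downward; lengths in m; the calibration is good to about 2 mm. A picture is of the moment at which its call begins: read the wrist's pose just before it. camera_params takes no time and is no camera call; for the wrist camera it gives the pose at the moment of the call.
- manip.close_job(): hands the job in, once; it reports no verdict.
The state is a dict: "t": time; "q": joint angles; "qvel": joint speeds; "joint_efforts": joint torques, N m; "position": TCP position; "tcp_rot": TCP orientation; "wrist_force": force on the tool from outside, world axes, zero at the start; "moment": the same for the moment, N m; "grip_width": finger opening in m.
Only numpy, scipy, OpenCV 4.12 (cv2) and the standard library are available. Lean on these libraries where they do the work, as an engineer would, in place of code of your own. Each camera call takes 0.05 s, during which the arm holds its last target.

## Working session

There is one attempt and no reset: what is moved stays moved. The work goes in short steps, Python scripts to look and compute and a tool call to move; the robot and the scene stay as the last step left them, time stands still between calls to the robot, and variables do not carry over. Pictures are saved under pics/ and viewed, and the job is handed in when it is done.

Besides the shell and the picture viewer there is one more tool, called after "Request:" as a command line: name --argument value ..., lists and objects as JSON in quotes. arm_command: Moves the arm, as the interface text tells. Its arguments: {"type":"object","properties":{"jaw":{"type":"array","items":{"type":"number"}},"xyz":{"type":"array","items":{"type":"array","items":{"type":"number"}}},"twist":{"type":"array","items":{"type":"array","items":{"type":"number"}}},"newtons":{"type":"number"}},"required":["jaw","xyz","twist"]}

```bash
ls; mkdir -p pics; python3 - <<'E'
from cell import manip
import cv2
s=manip.read_state(); print(s)
for n in ["scene","side","wrist"]:
    print(n,manip.camera_params(n))
    cv2.imwrite(f"pics/{n}0.png",manip.read_camera(n)[:,:,::-1])
E
```

```text
pics
{'t': 0.0, 'q': array([ 1.05720644,  0.62931471,  0.03846981,  1.51834676, -0.02699668,
        0.99629284, -0.02000267]), 'qvel': array([ 0.0005844 ,  0.00133032,  0.00053046,  0.00138335, -0.00076679,
       -0.00084013, -0.00074869]), 'joint_efforts': array([ 7.49473725e-05, -5.49723923e+01,  1.14383172e+00, -1.86636007e+01,
       -5.22204267e-02,  2.34552578e-02,  1.45170034e-04]), 'position': array([ 0.28115977, -0.58531826,  0.20458179]), 'tcp_rot': array([-3.06144394e+00, -6.97092824e-01,  7.05531159e-04]), 'wrist_force': array([0.09679835, 0.11933259, 0.7679686 ]), 'moment': array([3.88014153e-02, 3.20742524e-05, 2.57515845e-02]), 'grip_width': 0.09403984056319627}
scene {'fx': 368.92145937630147, 'fy': 368.92145937630147, 'cx': 252.29490578500176, 'cy': 187.4338412236224, 'position': array([ 1.01789057, -0.5597635 ,  0.81254607]), 'attitude': array([-2.22842268, -0.86237536,  0.33074901])}
side {'fx': 357.24543258620173, 'fy': 357.24543258620173, 'cx': 262.9452134766178, 'cy': 190.21394150132147, 'position': array([0.49933397, 0.76377818, 0.74838099]), 'attitude': array([-0.09071663,  2.81239647, -1.27929083])}
wrist {'fx': 328.03383300857394, 'fy': 328.03383300857394, 'cx': 255.24426905363094, 'cy': 193.6266117979834, 'position': array([ 0.33996099, -0.55754949,  0.38481518]), 'attitude': array([ 2.49020792, -1.56704741, -0.18457516])}
```

View pics/scene0.png

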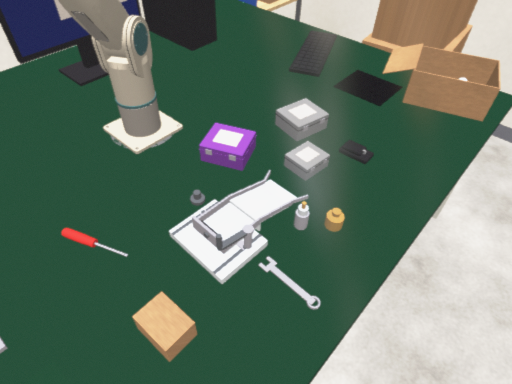

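View pics/side0.png

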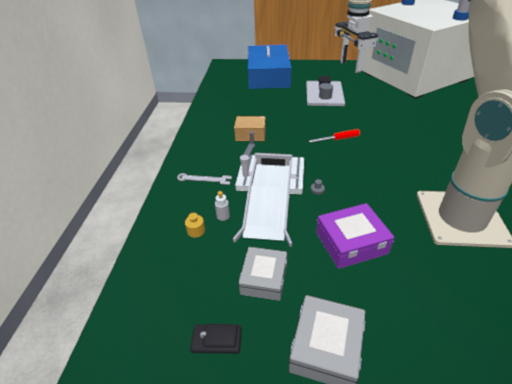

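View pics/wrist0.png

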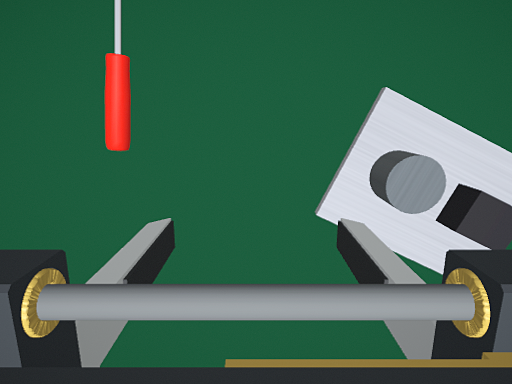

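Candidates for the case: the grey box at scene (307,158)/side (264,272), the larger grey box at scene (302,117)/side (329,338), and the purple box at scene (228,145)/side (354,235). I choose the smaller grey one in front of the ramp. I'll check it in close crops.

```bash
cat > h.py <<'E'
import numpy as np, cv2
from scipy.spatial.transform import Rotation as R
from scipy.optimize import least_squares
from cell import manip
def cam(n):
    p=manip.camera_params(n); return p
def proj(p,X):
    X=np.atleast_2d(X); c=(X-p['position'])@R.from_rotvec(p['attitude']).as_matrix()
    return np.c_[p['fx']*c[:,0]/c[:,2]+p['cx'],p['fy']*c[:,1]/c[:,2]+p['cy']]
def ray(p,uv):
    d=np.array([(uv[0]-p['cx'])/p['fx'],(uv[1]-p['cy'])/p['fy'],1.]); d=R.from_rotvec(p['attitude']).as_matrix()@d
    return p['position'],d/np.linalg.norm(d)
def onz(p,uv,z):
    o,d=ray(p,uv); return o+d*(z-o[2])/d[2]
def tri(obs):
    A=np.zeros((3,3));b=np.zeros(3)
    for p,uv in obs:
        o,d=ray(p,uv);M=np.eye(3)-np.outer(d,d);A+=M;b+=M@o
    X=np.linalg.solve(A,b); return X,[np.round(proj(p,X)[0]-uv,1) for p,uv in obs]
E
python3 - <<'E'
import cv2
a=cv2.imread('pics/scene0.png'); b=cv2.imread('pics/side0.png')
cv2.imwrite('pics/sc_crop.png',cv2.resize(a[130:290,160:350],None,fx=4,fy=3.75,interpolation=cv2.INTER_CUBIC)) if 0 else None
cv2.imwrite('pics/sc_crop.png',cv2.resize(a[130:280,160:350],None,fx=4,fy=4,interpolation=cv2.INTER_CUBIC))
cv2.imwrite('pics/sd_crop.png',cv2.resize(b[145:305,170:330],None,fx=3.75,fy=3.75,interpolation=cv2.INTER_CUBIC))
E
```

```text
(no output)
```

View pics/sc_crop.png

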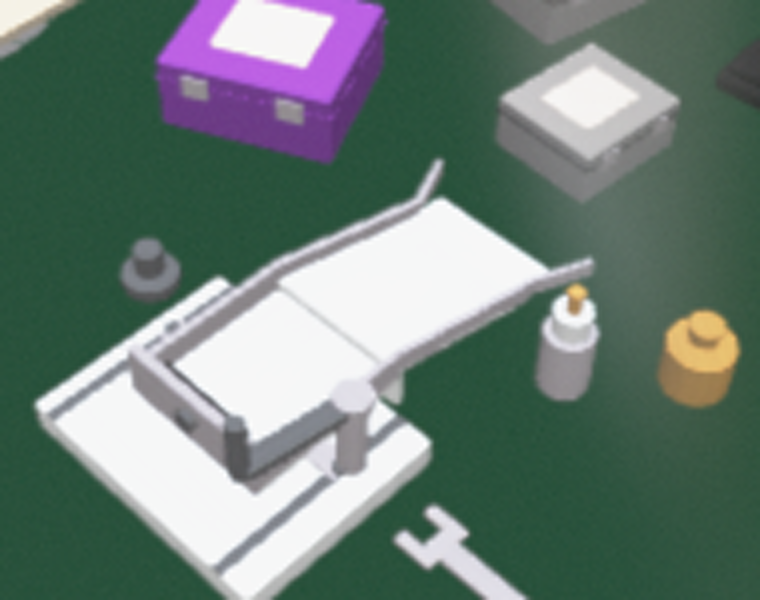

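View pics/sd_crop.png

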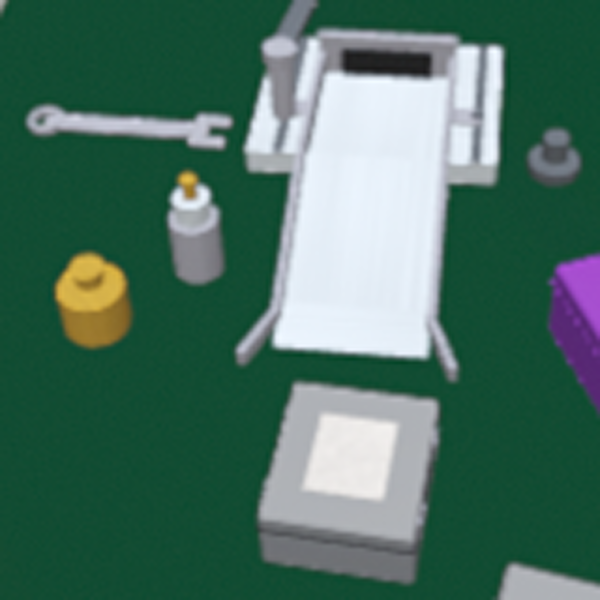

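```bash
python3 - <<'E'
from h import *
sc,sd=cam('scene'),cam('side')
S=lambda u:np.array(u)/4+[160,130]
D=lambda u:np.array(u)/3.75+[170,145]
P={'case +x-y':((583,163),(297,383)),'case -x-y':((499,103),(439,402)),'case -x+y':((590,44),(415,543)),'case +x+y':((679,101),(260,522)),
'foot -x':((440,198),(428,357)),'foot +x':((548,270),(273,347)),'lip -x':((277,285),(447,158)),'lip +x':((385,362),(303,152)),'post':((354,397),(280,45)),
'flare -x':((438,165),(455,375)),'flare +x':((592,265),(240,358)),
}
for k,(a,b) in P.items():
    X,e=tri([(sc,S(a)),(sd,D(b))]); print(k,np.round(X*1000,1),e)
for k,a,b in [('loadcell top',(577,290),(188,178)),('weight',(707,325),(90,262)),('adapter',(148,245),(557,137))]:
    X,e=tri([(sc,S(a)),(sd,D(b))]); print(k,np.round(X*1000,1),e)
E
```

```text
case +x-y [593.8 178.2  42.6] [array([-0.1, -0. ]), array([-0.1,  0. ])]
case -x-y [499.4 190.   42. ] [array([-0.8, -0.4]), array([-1. ,  0.4])]
case -x+y [510.5 300.1  43.7] [array([-0.5, -0.2]), array([-0.7,  0.3])]
case +x+y [606.2 290.1  42.9] [array([-0.4, -0.1]), array([-0.6,  0.2])]
foot -x [507.6 111.2  -3.3] [array([-0.6, -0.3]), array([-0.7,  0.3])]
foot +x [620.6 106.9  -2.8] [array([0.1, 0. ]), array([ 0.1, -0. ])]
lip -x [500.4 -67.6  34.9] [array([-1.4, -0.8]), array([-1.3,  0.7])]
lip +x [612.7 -69.9  38.5] [array([0.6, 0.3]), array([ 0.6, -0.2])]
post [ 640.9 -139.2   93.3] [array([-1. , -0.5]), array([-0.8,  0.4])]
flare -x [487.2 133.2   4.2] [array([-0.4, -0.2]), array([-0.5,  0.2])]
flare +x [643.9 126.6   5.2] [array([-0.5, -0.2]), array([-0.5,  0.2])]
loadcell top [689.8  28.1  91.4] [array([-0.5, -0.2]), array([-0.5,  0.2])]
weight [757.3  87.9  58.9] [array([-1.2, -0.3]), array([-1.2,  0.3])]
adapter [ 406.8 -102.4   34. ] [array([-0.3, -0.2]), array([-0.3,  0.2])]
```

```bash
cat > fit.py <<'E'
from h import *
sc,sd=cam('scene'),cam('side')
S=lambda u:(np.array(u)+.5)/4+[159.5,129.5]
D=lambda u:(np.array(u)+.5)/3.75+[169.5,144.5]
C=[((55,-49),(499,103),(439,402)),((55,49),(583,163),(297,383)),((-55,-49),(590,44),(415,543)),((-55,49),(679,101),(260,522))]
def T(q,X): 
    c,s=np.cos(q[2]),np.sin(q[2]); X=np.asarray(X,float); return np.array([q[0]+c*X[0]-s*X[1],q[1]+s*X[0]+c*X[1],X[2]])/1000
def fc(q,ret=0):
    r=[]
    for (x,y),a,b in C:
        W=T(q,(x,y,50)); r+=[proj(sc,W)[0]-S(a)-q[3:5],proj(sd,W)[0]-D(b)-q[5:7]]
    return np.concatenate(r+[np.array(q[3:])/1.0])
o=least_squares(fc,[550,240,-1.67,0,0,0,0]); print('case',np.round(o.x,2),np.degrees(o.x[2]),np.round(o.fun,1))
# bed: x,y,yaw,shift,toe
def fb(q):
    x0=q[3]; r=[]
    L=[((-206-q[4]+x0,-55,0),(440,198),(428,357)),((-206-q[4]+x0,55,0),(548,270),(273,347)),((-57+x0,-55,40),(277,285),(447,158)),((-57+x0,55,40),(385,362),(303,152)),((0,85,96),(354,397),(280,45))]
    for X,a,b in L:
        W=T(q,X); r+=[proj(sc,W)[0]-S(a)-q[5:7],proj(sd,W)[0]-D(b)-q[7:9]]
    return np.concatenate(r+[np.array(q[5:])/1.0])
o=least_squares(fb,[555,-136,-1.61,-10,20,0,0,0,0]); print('bed',np.round(o.x,2),np.degrees(o.x[2]),np.round(o.fun,1))
E
python3 fit.py; python3 - <<'E'
from h import *
p=cam('wrist'); s=manip.read_state(); print(proj(p,s['position']), R.from_rotvec(p['attitude']).as_matrix(), R.from_rotvec(s['tcp_rot']).as_matrix())
E
```

```text
case [ 5.5229e+02  2.4033e+02 -1.6800e+00  2.5000e-01 -1.3400e+00 -2.0000e-01
 -7.9000e-01] -96.24875264535893 [-0.7 -1.   0.4 -0.1  1.  -0.3 -0.3 -0.1 -0.3 -0.1  0.3 -0.   0.2  0.
 -0.6 -0.6  0.3 -1.3 -0.2 -0.8]
bed [ 5.5585e+02 -1.3576e+02 -1.6000e+00 -9.9700e+00  2.9260e+01  1.1000e-01
 -4.6000e-01 -2.3000e-01 -1.1000e-01] -91.91372094630758 [ 0.1  0.  -0.6 -0.   0.2 -0.1  1.2 -0.  -0.3 -0.8 -1.6  0.   0.8  1.
  1.  -0.3 -0.6 -0.5 -0.3  0.2  0.1 -0.5 -0.2 -0.1]
[[255.46683702 231.81404455]] [[ 0.43239755 -0.87761832 -0.20692618]
 [-0.90168018 -0.42143748 -0.09676418]
 [-0.00228443  0.22842183 -0.97355958]] [[ 9.01393882e-01  4.32999577e-01 -6.60019536e-04]
 [ 4.33000078e-01 -9.01392984e-01  1.27296651e-03]
 [-4.37430176e-05 -1.43323274e-03 -9.99998972e-01]]
```

```bash
python3 - <<'E'
from h import *
sc,sd=cam('scene'),cam('side')
b=cv2.imread('pics/side0.png')
cv2.imwrite('pics/sd2.png',cv2.resize(b[195:275,225:405],None,fx=4,fy=4,interpolation=cv2.INTER_CUBIC))
for uv in [(385,10),(330,103)]:
    for z in (.05,.07): print(onz(sc,np.array(uv)/4+[160,130],z))
E
```

```text
[0.36142727 0.21129495 0.05      ]
[0.37864494 0.19107169 0.07      ]
[0.40980659 0.0908485  0.05      ]
[0.42575537 0.0737843  0.07      ]
```

View pics/sd2.png

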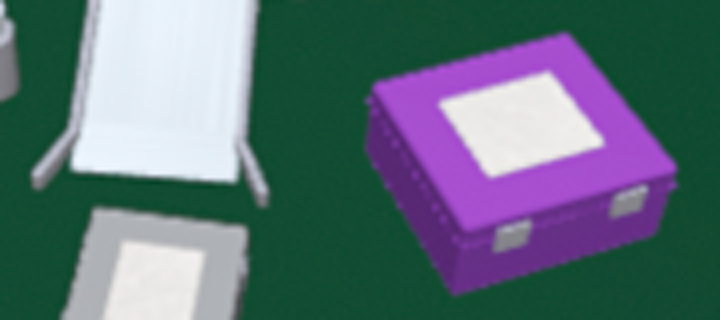

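Request:
arm_command --jaw '[0,0,0,0,0,0,0,0,0,0]' --xyz '[[12,38,0],[24,76,0],[36,114,0],[48,152,0],[60,190,0],[72,228,0],[84,266,0],[96,304,0],[108,342,0],[120,380,0]]' --twist '[[0,0,6],[0,0,12],[0,0,18],[0,0,24],[0,0,30],[0,0,36],[0,0,42],[0,0,48],[0,0,54],[0,0,60]]'

```text
t: 0.98
position: [0.4013, -0.2037, 0.2049]
tcp_rot: [-2.298, -2.141, 0.002]
wrist_force: [0.8, -0.6, 0.2]
grip_width: 0.0309
```

Request:
arm_command --jaw '[0,0,0,0,0,0,0,0,0,0]' --xyz '[[6,40,0],[12,80,0],[18,120,0],[24,160,0],[30,200,0],[37,240,0],[43,280,0],[49,320,0],[55,360,0],[62,400,0]]' --twist '[[0,0,0],[0,0,0],[0,0,1],[0,0,1],[0,0,2],[0,0,2],[0,0,2],[0,0,2],[0,0,2],[0,0,2]]'

```text
t: 1.82
position: [0.463, 0.1982, 0.2048]
tcp_rot: [-2.261, -2.181, 0.002]
wrist_force: [1.2, -0.4, -1.1]
grip_width: -0.0001
```

Request:
arm_command --jaw '[0,0,0,0,0,0,0,0,0,0]' --xyz '[[5,36,-10],[5,36,-30],[5,36,-60],[5,36,-90],[5,36,-115],[5,36,-140],[5,36,-160],[5,36,-175],[5,36,-180],[5,36,-180]]' --twist '[[0,0,2],[0,0,2],[0,0,2],[0,0,2],[0,0,2],[0,0,2],[0,0,2],[0,0,2],[0,0,2],[0,0,2]]'

```text
t: 2.65
position: [0.4671, 0.2337, 0.0236]
tcp_rot: [-2.221, -2.22, 0.007]
wrist_force: [-0.1, -0.3, -0.3]
grip_width: 0.0007
```

```bash
cat > shot.py <<'E'
import sys; from h import *
s=manip.read_state(); print(np.round(s['position']*1000,1),np.round(s['wrist_force'],2),s['t'], 'ytool',np.degrees(np.arctan2(*R.from_rotvec(s['tcp_rot']).as_matrix()[1::-1,1])))
tag=sys.argv[1]
ims=[]
for n in sys.argv[2:]:
    im=manip.read_camera(n)[:,:,::-1]
    cv2.imwrite(f'pics/{n}_{tag}_raw.png',im)
    if n=='scene': im=cv2.resize(im[90:290,150:350],None,fx=3,fy=3,interpolation=cv2.INTER_CUBIC)
    if n=='side': im=cv2.resize(im[120:320,180:380],None,fx=3,fy=3,interpolation=cv2.INTER_CUBIC)
    cv2.imwrite(f'pics/{n}_{tag}.png',im)
E
python3 shot.py a side scene
```

```text
[467.1 233.7  23.6] [-0.08 -0.34 -0.28] 2.65 ytool -0.0498725154693272
```

View pics/side_a.png

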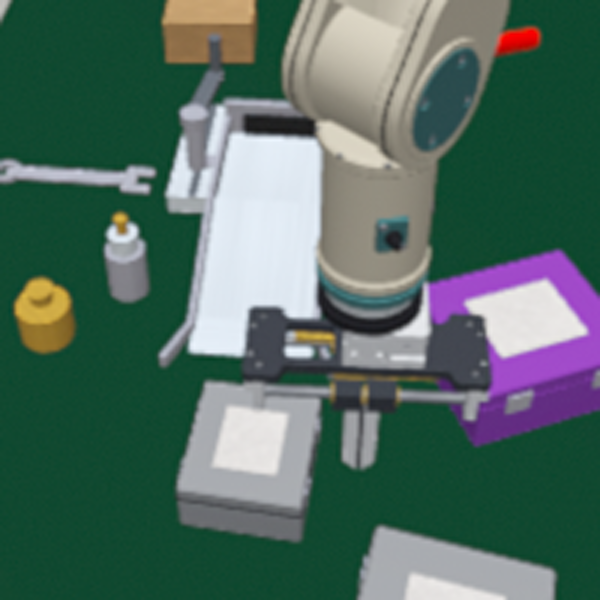

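View pics/scene_a.png

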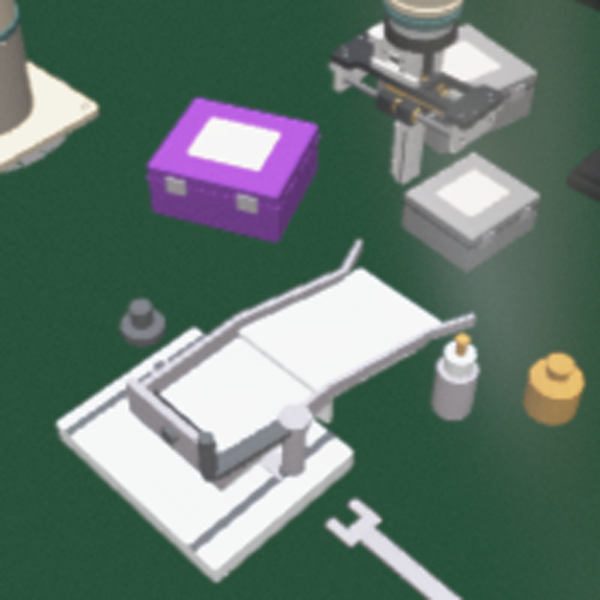

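The closed fingers (side crop (360,440)) stand clear beside the case's -x face at about its middle. Next, the sideways alignment push.

Request:
arm_command --jaw '[0,0,0,0,0,0,0,0,0,0]' --xyz '[[6,0,-2],[12,0,-2],[16,0,-2],[19,0,-2],[21,0,-2],[23,0,-2],[25,0,-2],[27,0,-2],[29,0,-2],[31,0,-2]]' --twist '[[0,0,0],[0,0,0],[0,0,0],[0,0,0],[0,0,0],[0,0,0],[0,0,0],[0,0,0],[0,0,0],[0,0,0]]'

```text
t: 3.58
position: [0.499, 0.2341, 0.0232]
tcp_rot: [-2.222, -2.22, 0.003]
wrist_force: [-3.0, -1.5, 1.1]
grip_width: 0.0009
```

```bash
python3 shot.py b side scene
```

```text
[499.  234.1  23.2] [-3.03 -1.55  1.12] 3.5833 ytool -0.053259117478754545
```

View pics/side_b.png

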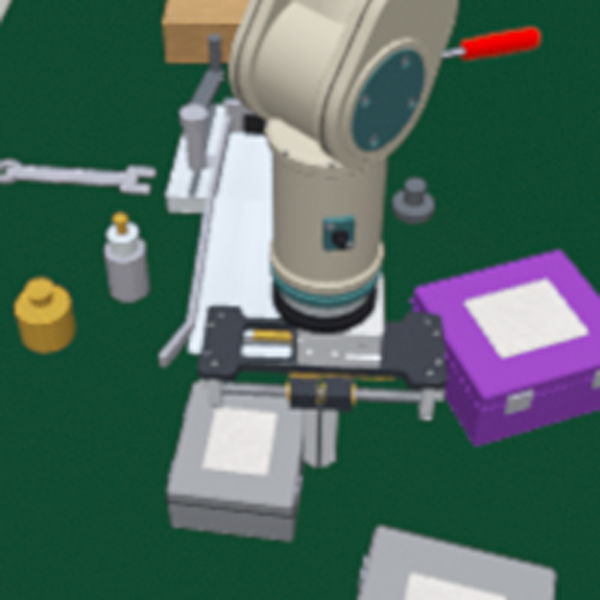

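The case is moving with a 3 N push. I'll push 7 mm more, then back off.

Request:
arm_command --jaw '[0,0,0,0,0,0,0,0,0,0]' --xyz '[[2,0,0],[4,0,0],[6,0,0],[7,0,0],[7,0,0],[-5,0,0],[-20,0,5],[-25,10,30],[-25,30,60],[-25,60,80]]' --twist '[[0,0,0],[0,0,0],[0,0,0],[0,0,0],[0,0,0],[0,0,0],[0,0,0],[0,0,0],[0,0,0],[0,0,0]]'

```text
t: 4.52
position: [0.4766, 0.2928, 0.1053]
tcp_rot: [2.225, 2.214, 0.002]
wrist_force: [0.8, 0.7, -0.3]
grip_width: 0.0006
```

```bash
python3 shot.py c side scene wrist
```

```text
[476.6 292.8 105.3] [ 0.82  0.7  -0.32] 4.5167 ytool -0.2851194862615088
```

View pics/side_c.png

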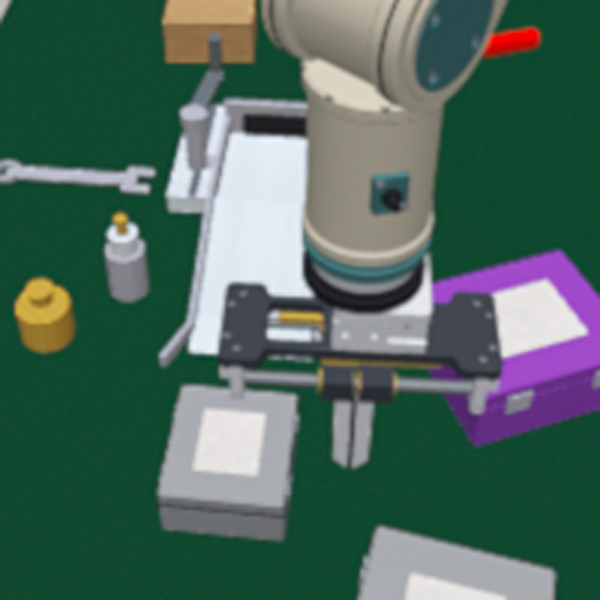

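View pics/scene_c.png

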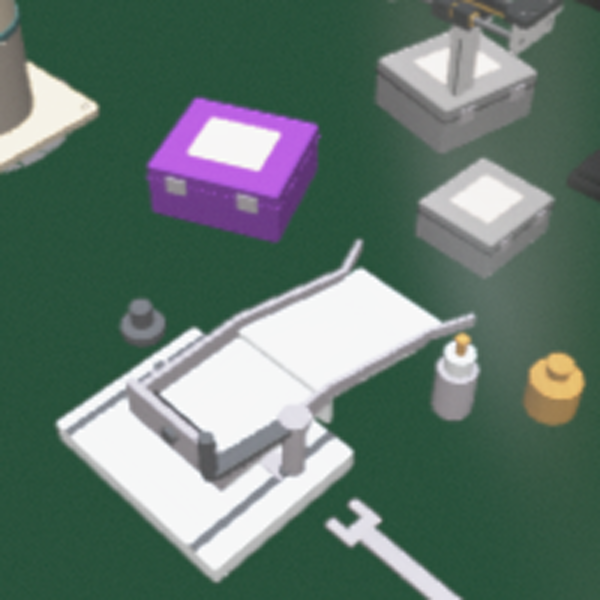

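View pics/wrist_c.png

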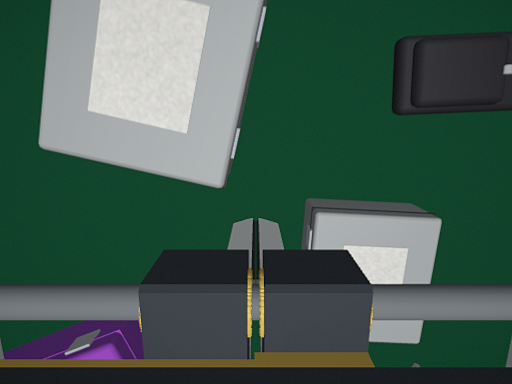

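```bash
cat > casefit.py <<'E'
from h import *
sc,sd=cam('scene'),cam('side')
S=lambda u:(np.array(u)+.5)/3+[149.5,89.5]
D=lambda u:(np.array(u)+.5)/3+[179.5,119.5]
def T(q,X):
    c,s=np.cos(q[2]),np.sin(q[2]); X=np.asarray(X,float); return np.array([q[0]+c*X[0]-s*X[1],q[1]+s*X[0]+c*X[1],X[2]])/1000
def casefit(C):
    def fc(q):
        r=[]
        for (x,y),a,b in C:
            W=T(q,(x,y,50)); r+=[proj(sc,W)[0]-S(a)-[.25,-1.],proj(sd,W)[0]-D(b)-[-.2,-.8]]
        return np.concatenate(r)
    o=least_squares(fc,[560,240,-1.6]); q=o.x
    b=np.array([555.9,-135.8]); e=np.array([-.0334,-.9994]); l=np.array([.9994,-.0334])
    print('case',np.round(q[:2],1),np.degrees(q[2]),'bed frame',(q[:2]-b)@e,(q[:2]-b)@l,np.round(o.fun,1))
    print('trail centre',q[:2]-55*np.array([np.cos(q[2]),np.sin(q[2])]))
E
python3 - <<'E'
from casefit import *
casefit([((55,-49),(417,202),(299,396)),((55,49),(487,247),(184,386)),((-55,-49),(484,157),(287,508)),((-55,49),(553,202),(160,497))])
p=cam('wrist')
for uv in [(222,187),(40,148)]:
  for z in (.05,.07): print(onz(p,uv,z))
E
```

```text
case [568.3 243.1] -93.35494152735289 bed frame -379.04331869965176 -0.28325545923071027 [-0.4 -0.4  0.3 -0.2  0.4 -0.2 -0.1 -0.4 -0.9 -0.3 -0.5  0.3  0.  -1.4
 -0.7 -0.4]
trail centre [571.49667473 297.96294649]
[0.45192649 0.31431222 0.05      ]
[0.45389062 0.31844371 0.07      ]
[0.32280085 0.34264636 0.05      ]
[0.33570499 0.34437727 0.07      ]
```

Request:
arm_command --jaw '[64,64,64,64,64,64,64,64,64,64]' --xyz '[[0,32,10],[30,36,10],[60,36,10],[94,36,5],[94,36,-10],[94,36,-30],[94,36,-50],[94,36,-70],[94,36,-82],[94,36,-87]]' --twist '[[0,0,0],[-2,0,0],[-4,0,0],[-7,0,-1],[-10,0,-1.6],[-13,0,-1.6],[-15,0,-1.6],[-15,0,-1.6],[-15,0,-1.6],[-15,0,-1.6]]'

```text
t: 5.5
position: [0.57, 0.3326, 0.0156]
tcp_rot: [2.108, 2.055, -0.269]
wrist_force: [-0.2, -0.6, -0.3]
grip_width: 0.0595
```

```bash
python3 shot.py d side scene; python3 -c "
from h import *
s=manip.read_state();print(s['q'],s['grip_width']);print(R.from_rotvec(s['tcp_rot']).as_matrix())"
```

```text
[570.  332.6  15.6] [-0.24 -0.56 -0.32] 5.5 ytool -1.4053554309629441
[-0.59723647  0.95273595 -0.16325509  1.44533973  0.40511338  0.96225716
 -0.99875268] 0.06010436214586326
[[ 2.63246072e-02  9.99653020e-01  9.24039500e-04]
 [ 9.66556257e-01 -2.52171377e-02 -2.55211870e-01]
 [-2.55100016e-01  7.61148839e-03 -9.66884713e-01]]
```

View pics/side_d.png

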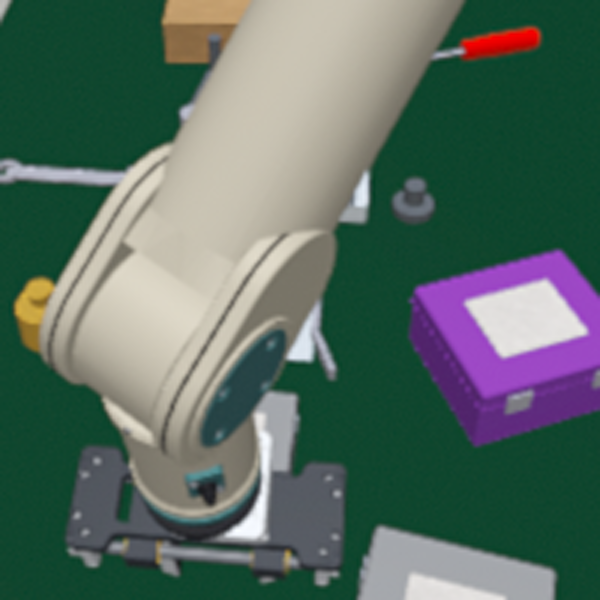

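View pics/scene_d.png

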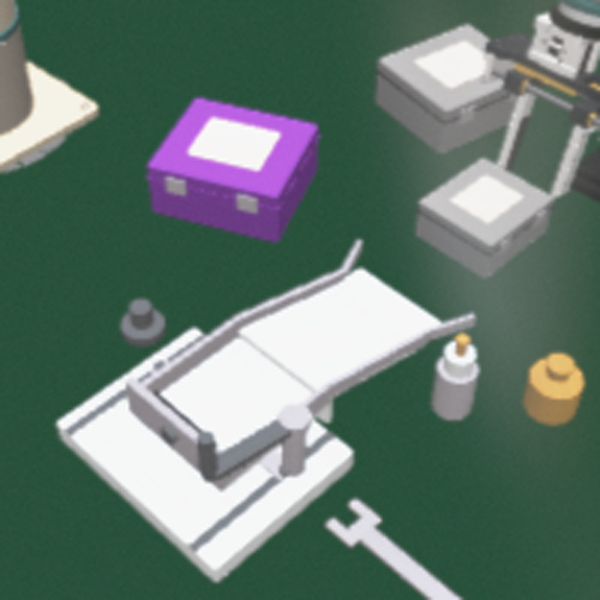

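Both fingers stand behind the case's trailing face (scene crop (515,165) and (565,190)), spread 60 mm and tilted 15°. Start pushing.

Request:
arm_command --jaw '[64,64,64,64,64,64,64,64,64,64]' --xyz '[[0,-8,1],[0,-16,2],[0,-21,3],[0,-24,3],[0,-27,3],[0,-31,3],[0,-36,3],[0,-42,3],[0,-48,3],[0,-54,3]]' --twist '[[0,0,-0.5],[0,0,-0.5],[0,0,-0.5],[0,0,-0.5],[0,0,-0.5],[0,0,-0.5],[0,0,-0.5],[0,0,-0.5],[0,0,-0.5],[0,0,-0.5]]'

```text
t: 6.43
position: [0.571, 0.2788, 0.0207]
tcp_rot: [2.118, 2.046, -0.266]
wrist_force: [0.5, 3.9, 3.1]
grip_width: 0.0599
```

```bash
python3 shot.py e scene
```

```text
[571.  278.8  20.7] [0.51 3.91 3.14] 6.4333 ytool -1.9242014400394936
```

View pics/scene_e.png

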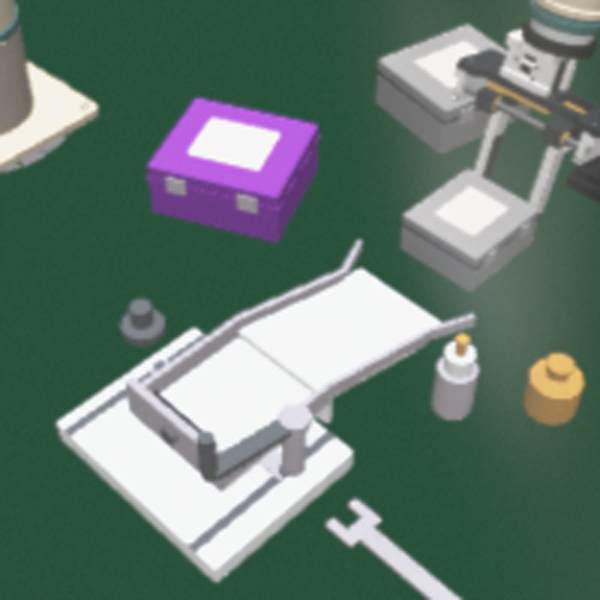

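Request:
arm_command --jaw '[64,64,64,64,64,64,64,64,64,64]' --xyz '[[0,-4,-1],[-0.5,-8,-2],[-1,-13,-2],[-1,-18,-2],[-1,-23,-2],[-1.5,-28,-2],[-1.5,-33,-2],[-2,-37,-2],[-2,-41,-2],[-2,-44,-2]]' --twist '[[0,0,0],[0,0,0],[0,0,0],[0,0,0],[0,0,0],[0,0,0],[0,0,0],[0,0,0],[0,0,0],[0,0,0]]'

```text
t: 7.32
position: [0.5688, 0.2313, 0.0185]
tcp_rot: [2.119, 2.043, -0.271]
wrist_force: [-0.5, 2.3, -0.3]
grip_width: 0.0603
```

```bash
python3 shot.py f scene side
```

```text
[568.8 231.3  18.5] [-0.49  2.31 -0.26] 7.3167 ytool -2.0454196259610753
```

View pics/scene_f.png

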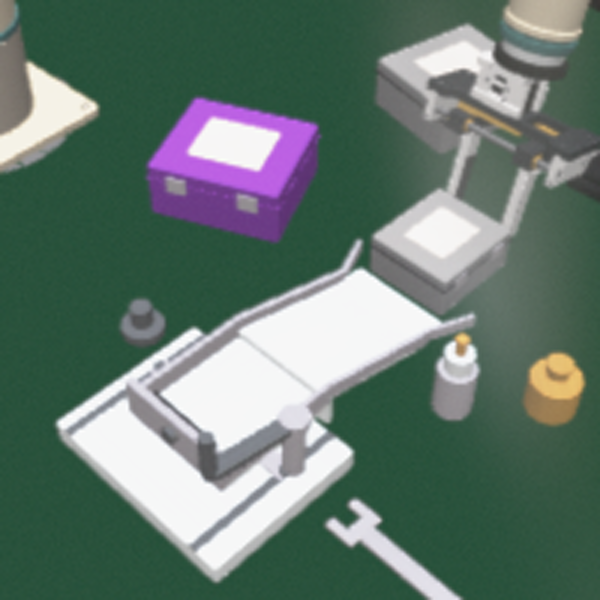

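View pics/side_f.png

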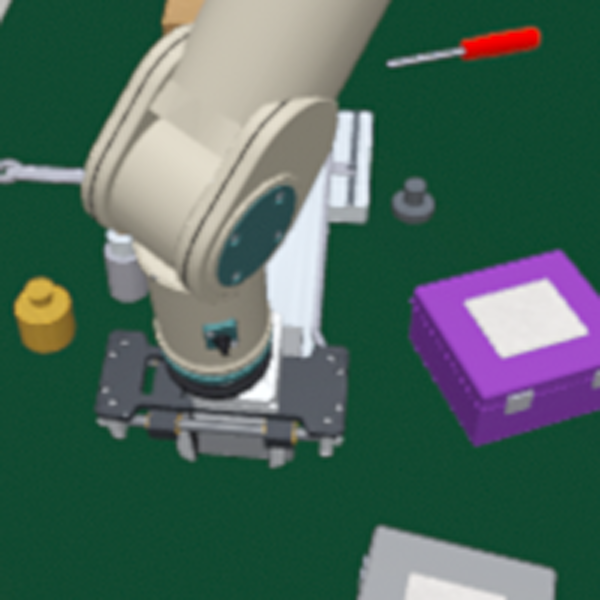

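Request:
arm_command --jaw '[64,64,64,64,64,64,64,64,64,64]' --xyz '[[0,-3,-0.5],[0,-6,-0.5],[-0.5,-9,-0.5],[-0.5,-12,-0.5],[-1,-15,-0.5],[-1,-18,-0.5],[-1,-21,-0.5],[-1.5,-24,-0.5],[-1.5,-27,-0.5],[-1.5,-30,-0.5]]' --twist '[[0,0,0],[0,0,0],[0,0,0],[0,0,0],[0,0,0],[0,0,0],[0,0,0],[0,0,0],[0,0,0],[0,0,0]]'

```text
t: 8.25
position: [0.5673, 0.2005, 0.0181]
tcp_rot: [2.119, 2.042, -0.272]
wrist_force: [-0.5, 3.2, 0.4]
grip_width: 0.06
```

Request:
arm_command --jaw '[64,64,64,64,64,64,64,64,64,64]' --xyz '[[0,-4,0],[0,-7,0],[-0.5,-11,0],[-0.5,-14,0],[-1,-18,0],[-1,-21,0],[-1,-25,0],[-1,-28,0],[-1,-32,0],[-1,-35,0]]' --twist '[[0,0,0],[0,0,0],[0,0,0],[0,0,0],[0,0,0],[0,0,0],[0,0,0],[0,0,0],[0,0,0],[0,0,0]]'

```text
t: 9.08
position: [0.5662, 0.1648, 0.018]
tcp_rot: [2.119, 2.042, -0.273]
wrist_force: [0.1, 3.2, 0.2]
grip_width: 0.0601
```

```bash
python3 shot.py g scene
```

```text
[566.2 164.8  18. ] [0.13 3.22 0.24] 9.0833 ytool -2.085634788645638
```

View pics/scene_g.png

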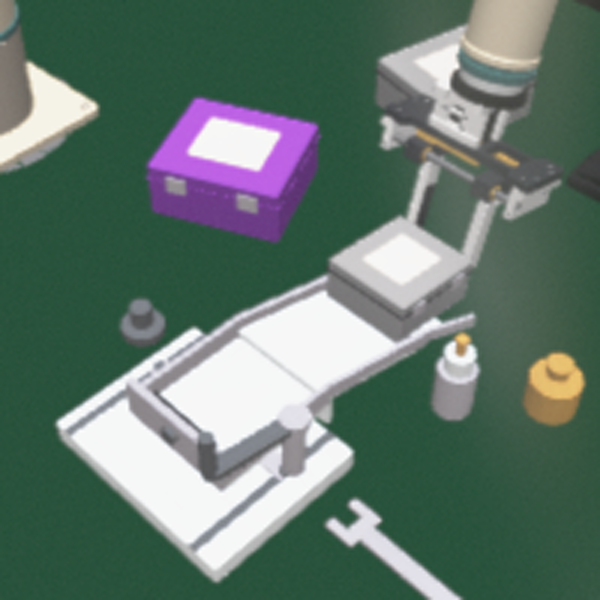

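The case is squarely between the rails, with its nose on the slope at 3.2 N. I'll keep pushing.

Request:
arm_command --jaw '[64,64,64,64,64,64,64,64,64,64]' --xyz '[[0,-4,0],[0,-7,0],[-0.5,-11,0],[-0.5,-14,0],[-1,-18,0],[-1,-21,0],[-1,-25,0],[-1,-28,0],[-1,-32,0],[-1,-35,0]]' --twist '[[0,0,0],[0,0,0],[0,0,0],[0,0,0],[0,0,0],[0,0,0],[0,0,0],[0,0,0],[0,0,0],[0,0,0]]'

```text
t: 9.97
position: [0.5649, 0.1277, 0.0179]
tcp_rot: [2.12, 2.04, -0.276]
wrist_force: [-0.3, 2.7, -1.8]
grip_width: 0.0601
```

Request:
arm_command --jaw '[64,64,64,64,64,64,64,64,64,64]' --xyz '[[0,-4,0],[0,-7,0],[-0.5,-11,0],[-0.5,-14,0.5],[-1,-18,1],[-1,-21,1.5],[-1,-25,2],[-1,-28,2.5],[-1,-32,3],[-1,-35,3]]' --twist '[[0,0,0],[0,0,0],[0,0,0],[0,0,0],[0,0,0],[0,0,0],[0,0,0],[0,0,0],[0,0,0],[0,0,0]]'

```text
t: 10.8
position: [0.5638, 0.0921, 0.0209]
tcp_rot: [2.12, 2.039, -0.277]
wrist_force: [-0.4, 4.5, 0.9]
grip_width: 0.0598
```

```bash
python3 shot.py h scene side
```

```text
[563.8  92.1  20.9] [-0.39  4.51  0.91] 10.8 ytool -2.1868430244168393
```

View pics/scene_h.png

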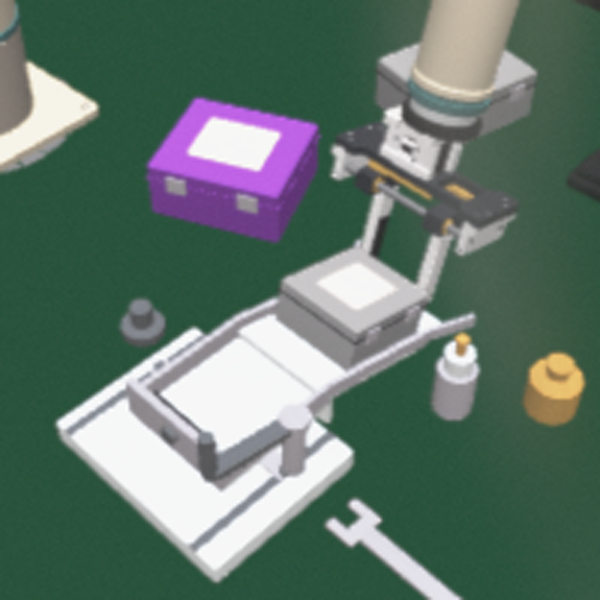

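View pics/side_h.png

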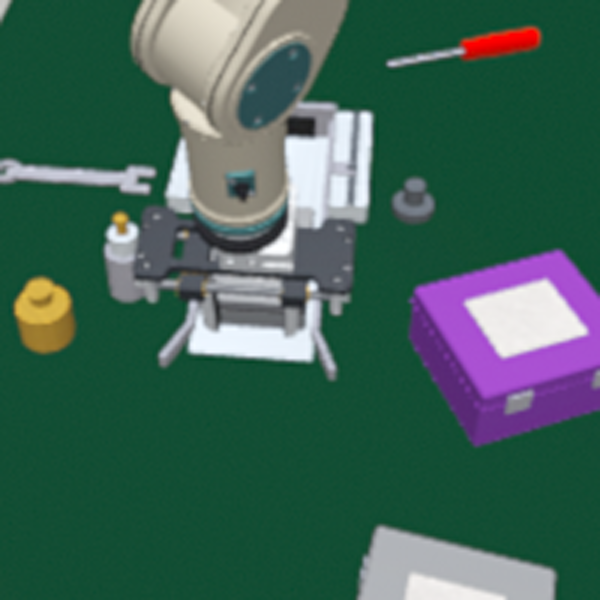

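Request:
arm_command --jaw '[64,64,64,64,64,64,64,64,64,64]' --xyz '[[0,-3,0.5],[0,-6,1],[0,-9,1.5],[-0.5,-12,2],[-0.5,-15,2.5],[-0.5,-18,3],[-1,-21,3.5],[-1,-24,4],[-1,-27,4.5],[-1,-30,5]]' --twist '[[0,0,0],[0,0,0],[0,0,0],[0,0,0],[0,0,0],[0,0,0],[0,0,0],[0,0,0],[0,0,0],[0,0,0]]'

```text
t: 11.73
position: [0.5639, 0.0636, 0.0267]
tcp_rot: [2.119, 2.04, -0.272]
wrist_force: [1.0, 6.6, 3.0]
grip_width: 0.0604
```

Request:
arm_command --jaw '[64,64,64,64,64,64,64,64,64,64]' --xyz '[[0,-3,0.5],[0,-6,1],[0,-9,2],[-0.5,-12,2.5],[-0.5,-15,3],[-1,-18,4],[-1,-21,4.5],[-1.5,-24,5],[-1.5,-27,6],[-1.5,-30,6.5]]' --twist '[[0,0,0],[0,0,0],[0,0,0],[0,0,0],[0,0,0],[0,0,0],[0,0,0],[0,0,0],[0,0,0],[0,0,0]]'

```text
t: 12.57
position: [0.5628, 0.0341, 0.0335]
tcp_rot: [2.119, 2.041, -0.27]
wrist_force: [-0.1, 6.4, 2.4]
grip_width: 0.0601
```

```bash
python3 shot.py i scene side
```

```text
[562.8  34.1  33.5] [-0.08  6.38  2.41] 12.5667 ytool -2.0887481119371674
```

View pics/scene_i.png

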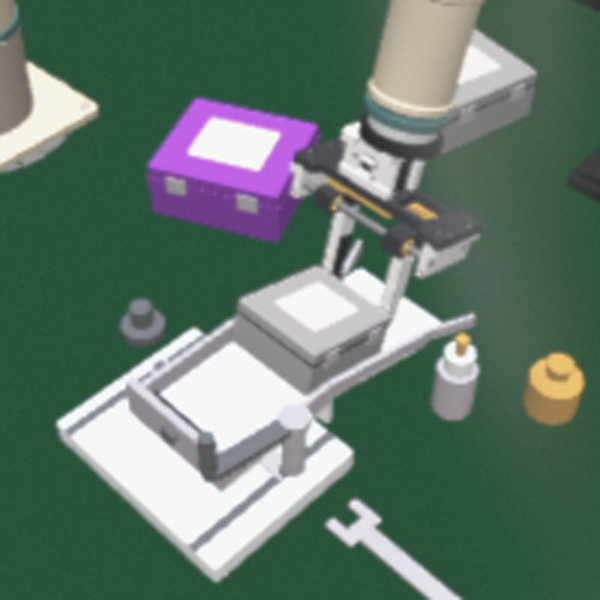

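Request:
arm_command --jaw '[64,64,64,64,64,64,64,64,64,64]' --xyz '[[0,-3,1],[0,-6,1.5],[0,-9,2],[-0.5,-12,3],[-0.5,-15,3.5],[-1,-18,4.5],[-1,-21,5],[-1.5,-24,6],[-1.5,-27,7],[-1.5,-29,7.5]]' --twist '[[0,0,0],[0,0,0],[0,0,0],[0,0,0],[0,0,0],[0,0,0],[0,0,0],[0,0,0],[0,0,0],[0,0,0]]'

```text
t: 13.5
position: [0.5609, 0.0031, 0.0411]
tcp_rot: [2.12, 2.039, -0.272]
wrist_force: [-0.6, 4.1, 0.0]
grip_width: 0.06
```

```bash
python3 shot.py j scene side
```

```text
[560.9   3.1  41.1] [-0.55  4.11  0.  ] 13.5 ytool -2.180127219219013
```

View pics/scene_j.png

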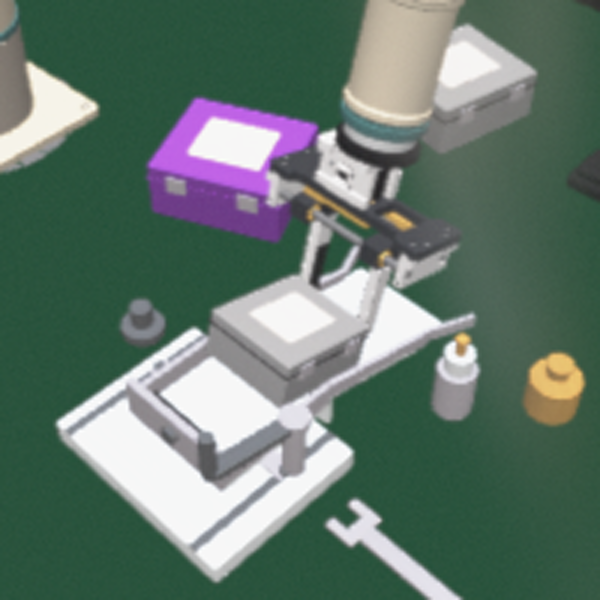

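Request:
arm_command --jaw '[64,64,64,64,64,64,64,64,64,64]' --xyz '[[0,-2,0.5],[0,-4,1],[0,-6,1.5],[0,-8,2],[-0.5,-10,3],[-0.5,-12,3.5],[-0.5,-14,4],[-0.5,-16,4.5],[-1,-18,5],[-1,-20,5.5]]' --twist '[[0,0,0],[0,0,0],[0,0,0],[0,0,0],[0,0,0],[0,0,0],[0,0,0],[0,0,0],[0,0,0],[0,0,0]]'

```text
t: 14.43
position: [0.5604, -0.0166, 0.047]
tcp_rot: [2.119, 2.039, -0.271]
wrist_force: [0.4, 4.5, 2.4]
grip_width: 0.0604
```

```bash
python3 shot.py k scene side
```

```text
[560.4 -16.6  47. ] [0.42 4.5  2.37] 14.4333 ytool -2.160074141107755
```

View pics/scene_k.png

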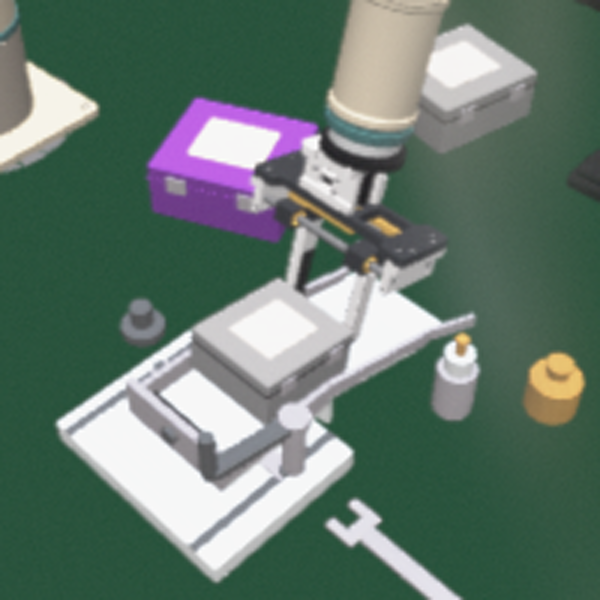

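Request:
arm_command --jaw '[64,64,64,64,64,64,64,64,64,64]' --xyz '[[0,-2,0],[0,-4,0.5],[0,-6,0.5],[0,-8,1],[-0.5,-10,1],[-0.5,-12,1],[-0.5,-14,1.5],[-0.5,-16,1.5],[-1,-18,2],[-1,-20,2]]' --twist '[[0,0,0],[0,0,0],[0,0,0],[0,0,0],[0,0,0],[0,0,0],[0,0,0],[0,0,0],[0,0,0],[0,0,0]]'

```text
t: 15.37
position: [0.5586, -0.039, 0.0491]
tcp_rot: [2.12, 2.036, -0.276]
wrist_force: [-0.6, 1.8, -0.9]
grip_width: 0.0604
```

```bash
python3 shot.py l scene side
```

```text
[558.6 -39.   49.1] [-0.59  1.8  -0.89] 15.3667 ytool -2.2508603988838667
```

View pics/scene_l.png

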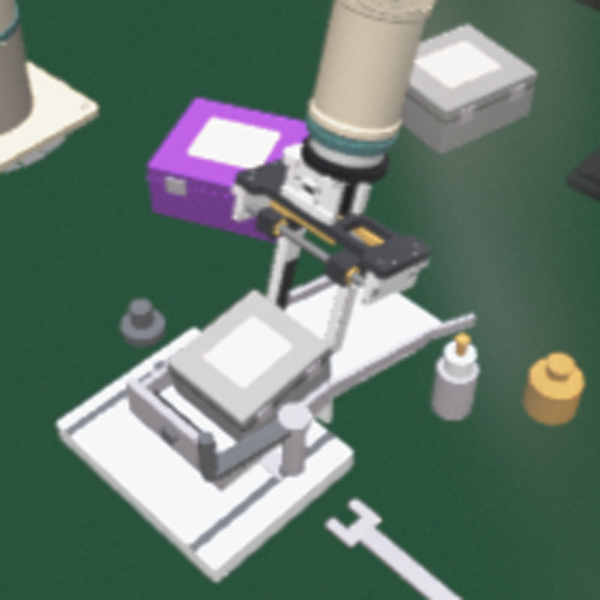

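View pics/side_l.png

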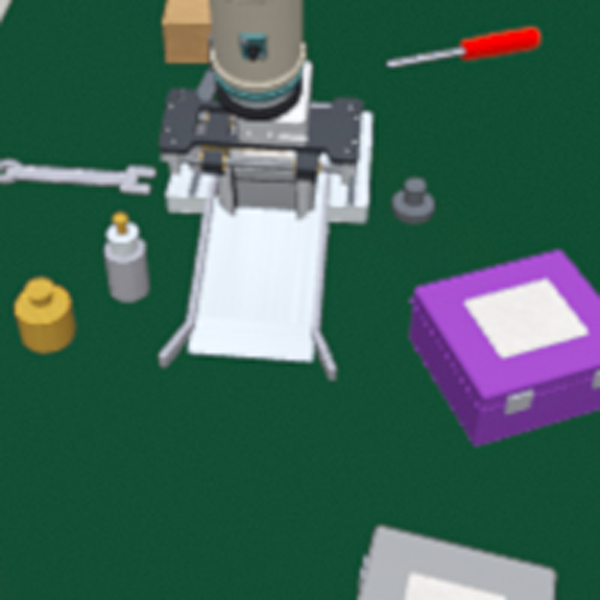

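The case has tipped nose-down over the lip at 1.8 N. Trailing edge is about 22 mm short of the lip, so I'll use smaller steps.

Request:
arm_command --jaw '[64,64,64,64,64,64,64,64,64,64]' --xyz '[[0,-1,0],[0,-2.5,0],[0,-4,0],[0,-5,0],[0,-6,0],[0,-7,0],[0,-8,0],[0,-9,0],[0,-10,0],[0,-11,0]]' --twist '[[0,0,0],[0,0,0],[0,0,0],[0,0,0],[0,0,0],[0,0,0],[0,0,0],[0,0,0],[0,0,0],[0,0,0]]'

```text
t: 16.3
position: [0.5586, -0.0506, 0.0491]
tcp_rot: [2.12, 2.035, -0.277]
wrist_force: [1.2, 0.9, -0.7]
grip_width: 0.0598
```

```bash
python3 shot.py m scene side
```

```text
[558.6 -50.6  49.1] [ 1.25  0.86 -0.73] 16.3 ytool -2.285650659713678
```

View pics/scene_m.png

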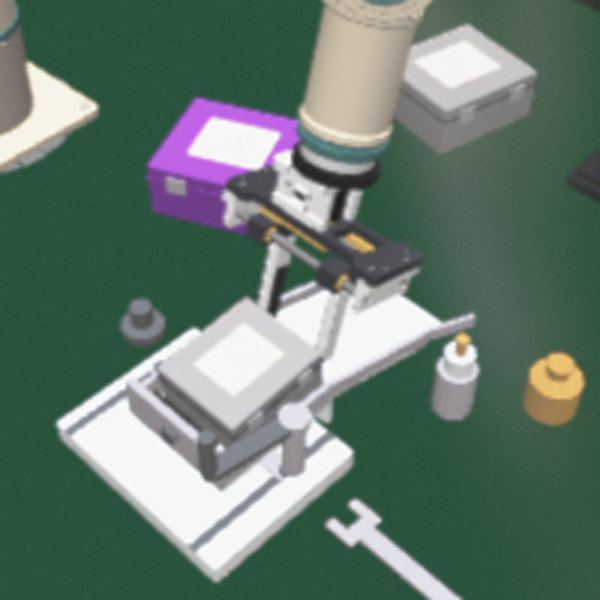

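Request:
arm_command --jaw '[64,64,64,64,64,64,64,64,64,64]' --xyz '[[0,-0.5,0],[0,-1,0],[0,-1.5,0],[0,-2,0],[0,-2.5,0],[0,-3,0],[0,-3.5,0],[0,-4,0],[0,-4.5,0],[0,-5,0]]' --twist '[[0,0,0],[0,0,0],[0,0,0],[0,0,0],[0,0,0],[0,0,0],[0,0,0],[0,0,0],[0,0,0],[0,0,0]]'

```text
t: 17.23
position: [0.5585, -0.056, 0.0492]
tcp_rot: [2.12, 2.035, -0.277]
wrist_force: [0.4, 1.2, -1.2]
grip_width: 0.0602
```

```bash
python3 shot.py n scene side
```

```text
[558.5 -56.   49.2] [ 0.45  1.24 -1.18] 17.2333 ytool -2.3039761567100228
```

View pics/scene_n.png

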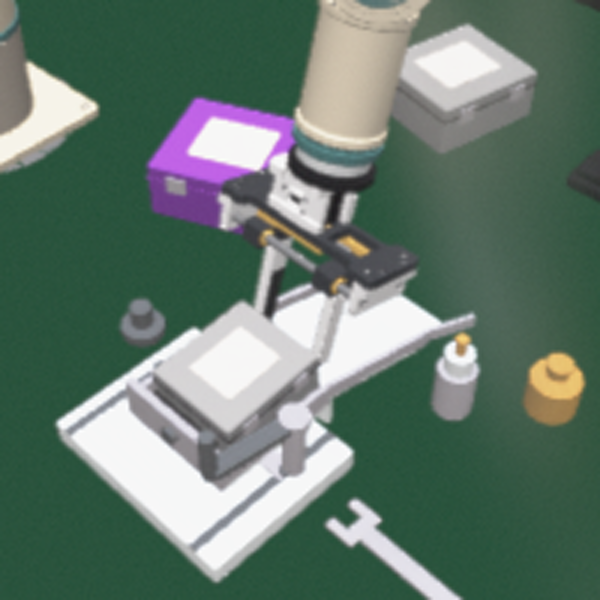

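View pics/side_n.png

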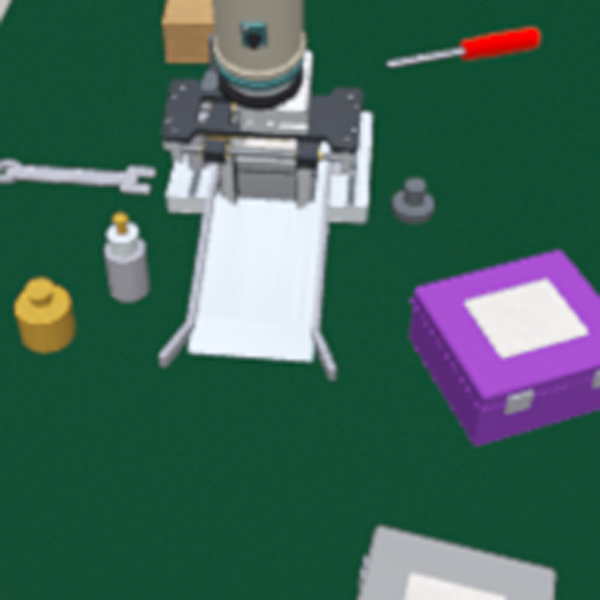

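Request:
arm_command --jaw '[64,64,64,64,64,64,64,64,64,64]' --xyz '[[0,-0.5,0],[0,-1,0],[0,-1.5,0],[0,-2,0],[0,-2.5,0],[0,-3,0],[0,-3.3,0],[0,-3.6,0],[0,-4,0],[0,-4,0]]' --twist '[[0,0,0],[0,0,0],[0,0,0],[0,0,0],[0,0,0],[0,0,0],[0,0,0],[0,0,0],[0,0,0],[0,0,0]]'

```text
t: 18.17
position: [0.5586, -0.0599, 0.0492]
tcp_rot: [2.12, 2.035, -0.277]
wrist_force: [0.1, 3.0, -0.7]
grip_width: 0.0604
```

```bash
python3 shot.py o scene
```

```text
[558.6 -59.9  49.2] [ 0.05  2.97 -0.69] 18.1667 ytool -2.307702357643144
```

View pics/scene_o.png

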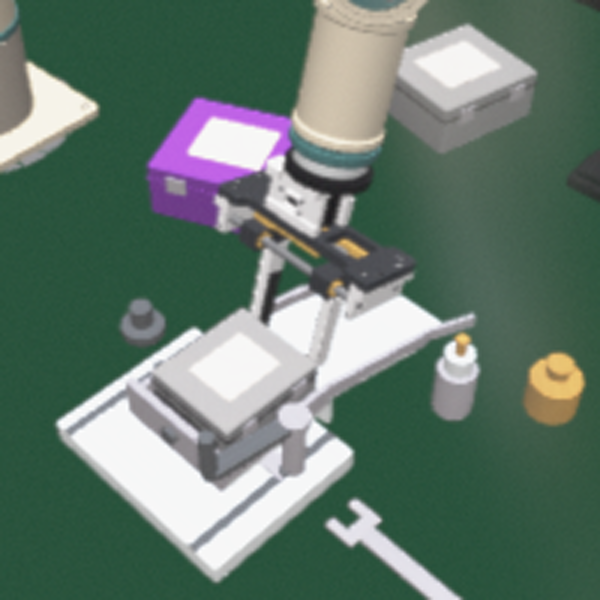

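```bash
python3 - <<'E'
import cv2,numpy as np
a=cv2.imread('pics/scene_n_raw.png')[180:250,185:265];b=cv2.imread('pics/scene_o_raw.png')[180:250,185:265]
cv2.imwrite('pics/cmp_no.png',cv2.resize(np.hstack([a,b]),None,fx=5,fy=5,interpolation=cv2.INTER_CUBIC))
E
```

```text
(no output)
```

View pics/cmp_no.png

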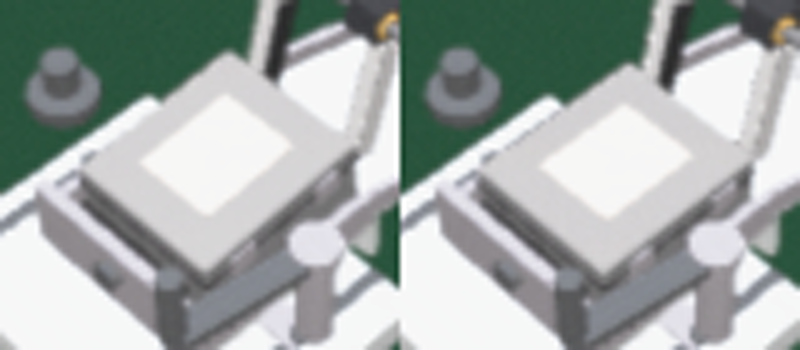

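```bash
cat > pfit.py <<'E'
from h import *
sc=cam('scene')
b=np.array([555.9,-135.8]); e=np.array([-.0334,-.9994]); l=np.array([.9994,-.0334])
def fit(px,name,bias=(.25,-.7)):
    X=[(-55,-49),(-55,49),(55,49),(55,-49)]
    def W(q,x,y):
        # q: bedx,lat, yaw, pitch(nose up), z bottom centre
        M=R.from_euler('ZY',[q[2],-q[3]]).as_matrix()
        v=np.array([q[0],q[1],q[4]])+M@np.array([x,y,50.])
        return np.r_[b+v[0]*e+v[1]*l,v[2]]/1000
    f=lambda q:np.concatenate([proj(sc,W(q,x,y))[0]-p-bias for (x,y),p in zip(X,px)])
    # note: bed y = l  (world +x)
    o=least_squares(f,[-10,0,0,0,30]);q=o.x
    print(name,'bedx %.1f lat %.1f yaw %.3f pitch %.3f z %.1f'%tuple(q),'trail bottom z %.1f'%(q[4]-55*np.sin(q[3])),np.round(o.fun,1))
E
python3 - <<'E'
from pfit import *
g=lambda L:[((u+.5)/5+184.5,(v+.5)/5+179.5) for u,v in L]
fit(g([(230,52),(355,155),(208,285),(82,178)]),'n')
fit(g([(230,65),(355,158),(205,285),(80,180)]),'o')
E
```

```text
n bedx -27.0 lat -4.2 yaw -0.019 pitch -0.148 z 17.6 trail bottom z 25.7 [ 0.2  0.7  0.4 -0.8 -0.5 -0.  -0.1  0.2]
o bedx -24.7 lat -6.4 yaw -0.010 pitch -0.081 z 11.0 trail bottom z 15.4 [-0.1 -0.1  0.   0.1 -0.  -0.   0.1  0. ]
```

The trailing edge fell by about 8 crop pixels and the force rose to 3 N, so it may have dropped. I'll ease off 4 mm and check.

Request:
arm_command --jaw '[64,64,64,64,64,64,64,64,64,64]' --xyz '[[0,1,0],[0,2,0],[0,3,0],[0,4,0],[0,4,0],[0,4,0],[0,4,0],[0,4,0],[0,4,0],[0,4,0]]' --twist '[[0,0,0],[0,0,0],[0,0,0],[0,0,0],[0,0,0],[0,0,0],[0,0,0],[0,0,0],[0,0,0],[0,0,0]]'

```text
t: 19.05
position: [0.5585, -0.056, 0.0492]
tcp_rot: [2.121, 2.035, -0.277]
wrist_force: [0.7, -0.7, 0.0]
grip_width: 0.0601
```

```bash
python3 shot.py p scene; python3 - <<'E'
import cv2,numpy as np
a=cv2.imread('pics/scene_o_raw.png')[180:250,185:265];b=cv2.imread('pics/scene_p_raw.png')[180:250,185:265]
cv2.imwrite('pics/cmp_op.png',cv2.resize(np.hstack([a,b]),None,fx=5,fy=5,interpolation=cv2.INTER_CUBIC))
E
```

```text
[558.5 -56.   49.2] [ 0.67 -0.73  0.01] 19.05 ytool -2.31135621729481
```

View pics/cmp_op.png

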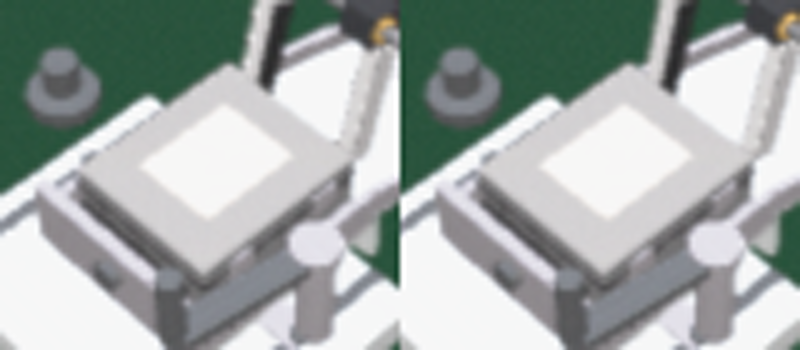

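Request:
arm_command --jaw '[64,64,64,64,64,64,64,64,64,64]' --xyz '[[0,6,0],[0,12,2],[0,18,8],[0,22,30],[0,25,60],[0,25,95],[0,25,130],[10,10,160],[25,-15,180],[45,-45,195]]' --twist '[[0,0,0],[0,0,0],[0,0,0],[0,0,0],[0,0,0],[3,0,0],[6,0,0],[9,0,0],[12,0,0],[15.5,0,0]]'

```text
t: 19.93
position: [0.6048, -0.0976, 0.2489]
tcp_rot: [-2.256, -2.181, -0.011]
wrist_force: [1.5, 1.2, -0.3]
grip_width: 0.0599
```

```bash
python3 shot.py q scene side wrist
```

```text
[604.8 -97.6 248.9] [ 1.54  1.23 -0.33] 19.9333 ytool -1.9384715982844372
```

View pics/scene_q.png

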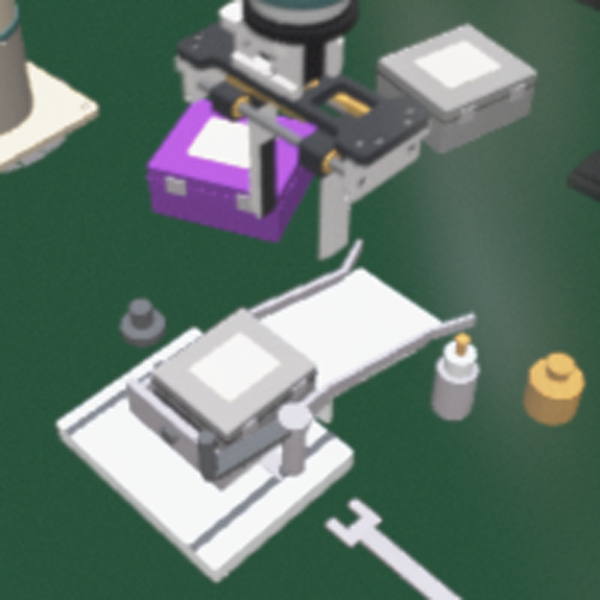

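View pics/side_q.png

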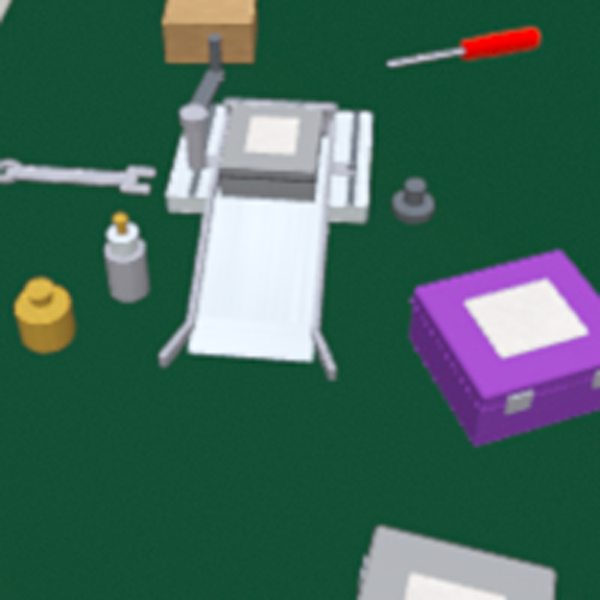

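```bash
python3 - <<'E'
import cv2,numpy as np
a=cv2.imread('pics/side_q_raw.png')[145:195,240:300];b=cv2.imread('pics/scene_q_raw.png')[185:245,190:265]
cv2.imwrite('pics/z1.png',cv2.resize(a,None,fx=10,fy=10,interpolation=cv2.INTER_CUBIC))
cv2.imwrite('pics/z2.png',cv2.resize(b,None,fx=10,fy=10,interpolation=cv2.INTER_CUBIC))
E
```

```text
(no output)
```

View pics/z1.png

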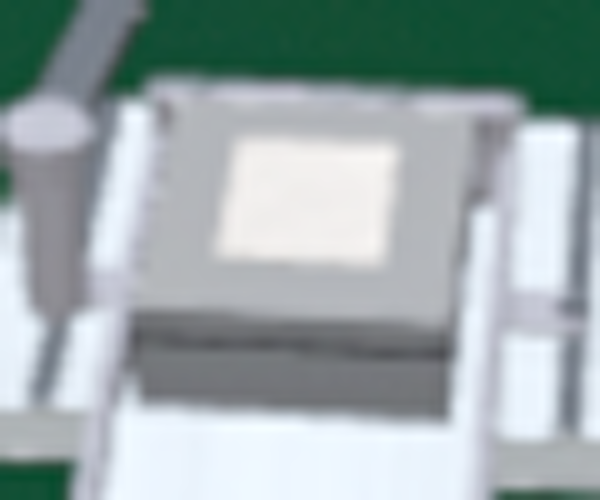

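View pics/z2.png

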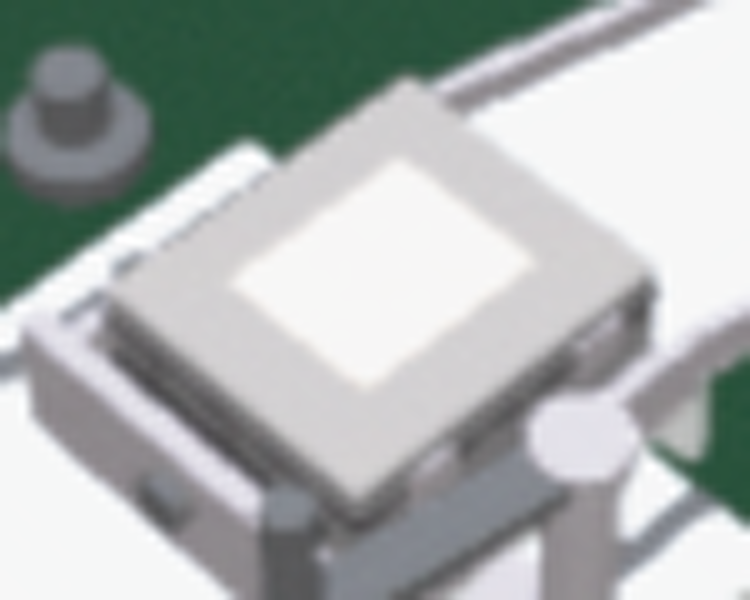

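```bash
python3 - <<'E'
from pfit import *
sd=cam('side')
A=[(408,75),(655,265),(350,510),(105,285)]; B=[(450,335),(132,315),(163,98),(478,118)]
A=[((u+.5)/10+189.5,(v+.5)/10+184.5) for u,v in A]; B=[((u+.5)/10+239.5,(v+.5)/10+144.5) for u,v in B]
X=[(-55,-49),(-55,49),(55,49),(55,-49)]
for a,c,x in zip(A,B,X):
    P,e=tri([(sc,np.array(a)-[-.25,.7] if 0 else a),(sd,c)]); v=P[:2]*1000-b; print(x,'bed',np.round([v@e_ for e_ in (e,l)],1) if 0 else np.round([v@np.array([-.0334,-.9994]),v@l],1),'z %.1f'%(P[2]*1000),e[0])
def W(q,x,y,z=50.):
    M=R.from_euler('ZY',[q[2],-q[3]]).as_matrix(); v=np.array([q[0],q[1],q[4]])+M@np.array([x,y,z]); return np.r_[b+v[0]*np.array([-.0334,-.9994])+v[1]*l,v[2]]/1000
def run(bs,bd):
    f=lambda q:np.concatenate([np.r_[proj(sc,W(q,*x))[0]-a-bs,proj(sd,W(q,*x))[0]-c-bd] for x,a,c in zip(X,A,B)])
    o=least_squares(f,[-10,0,0,0,30]);q=o.x; print('bedx %.1f lat %.1f yaw %.3f pitch %.3f z %.1f'%tuple(q),np.round(o.fun,1))
run((0,0),(0,0)); run((.25,-1.),(-.2,-.8)); run((.25,-1.34),(-.2,-.79))
# predicted side view: lip crest row & case bottom row if flat at -10
for nm,q in [('flat',(-10,0,0,0,30)),('on lip',(-12,0,0,-.09,35))]:
    print(nm,'trail top',proj(sd,W(q,-55,0))[0],'trail bottom',proj(sd,W(q,-55,0,0))[0],'front top',proj(sd,W(q,55,0))[0])
P=np.r_[b+-67*np.array([-.0334,-.9994]),40]/1000; print('lip',proj(sd,P))
E
```

```text
(-55, -49) bed [-68.4 -47.6] z 74.8 [0.2 0.1]
(-55, 49) bed [-66.4  48.5] z 74.5 [0.2 0.1]
(55, 49) bed [45.5 51.8] z 75.7 [0.6 0.3]
(55, -49) bed [ 40.7 -49. ] z 75.8 [-0.1 -0. ]
bedx -11.9 lat 0.8 yaw -0.010 pitch 0.003 z 25.1 [-0.1  0.2  0.2 -0.3  0.7  0.3 -0.5 -0.2  0.5 -0.6  1.2  0.3 -0.5  0.5
 -0.1 -0.2]
bedx -12.6 lat 1.2 yaw -0.010 pitch 0.004 z 28.8 [-0.1  0.2  0.3 -0.3  0.8  0.3 -0.5 -0.2  0.5 -0.6  1.2  0.3 -0.5  0.5
 -0.  -0.2]
bedx -13.2 lat 0.9 yaw -0.010 pitch 0.003 z 29.4 [ 0.   0.3  0.4 -0.4  0.9  0.4 -0.4 -0.2  0.6 -0.6  1.2  0.2 -0.5  0.6
  0.1 -0.2]
flat trail top [268.9441324  175.08862204] trail bottom [269.11743805 187.75615077] front top [272.18395877 153.84688243]
on lip trail top [268.99571033 171.96736608] trail bottom [269.02887716 185.67104875] front top [272.24619341 153.47727617]
lip [[269.021794   185.70379969]]
```

Flat and seated: pitch 0.003 rad, bed x ≈ -12 mm, underside ≈ 29 mm with the bias measured on the bench. Next the pin, starting with its position from two views.

```bash
python3 - <<'E'
from pfit import *
sd=cam('side')
P,err=tri([(sc,((290)/10+190,(503)/10+185)),(sd,(214/3+179.8,39/3+119.8))]); print(P,err)
v=P[:2]*1000-b; print(v@e,v@l)
pr=b+85*e+85*l; print('predicted',pr); Q=np.r_[pr,136]/1000; print(proj(sc,Q),proj(sd,Q))
a=cv2.imread('pics/side_q_raw.png')[120:170,225:285]
cv2.imwrite('pics/z3.png',cv2.resize(a,None,fx=10,fy=10,interpolation=cv2.INTER_CUBIC))
E
```

```text
[ 0.6251806  -0.22028219  0.13210867] [array([-0.4, -0.2]), array([-0.3,  0.1])]
82.11753074171318 72.06073717317905
predicted [ 638.01  -223.588]
[[221.4841893  237.99272311]] [[246.96150861 131.26752175]]
```

View pics/z3.png

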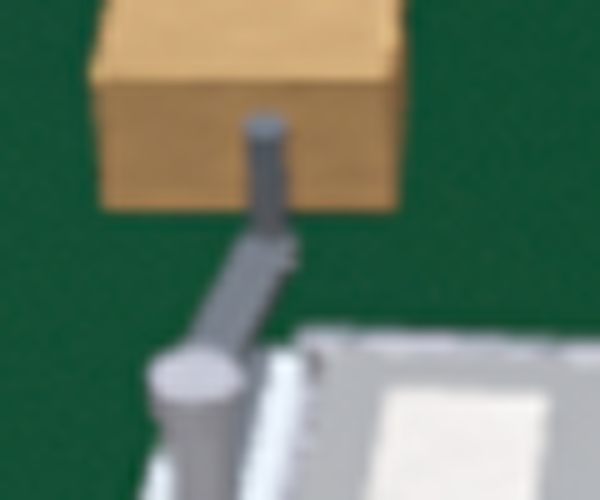

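View pics/wrist_q.png

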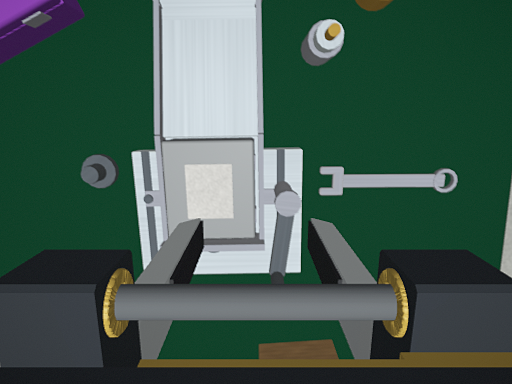

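```bash
python3 - <<'E'
from pfit import *
p=cam('wrist'); sd=cam('side')
for uv in [(277,276),(279,280)]: print(onz(p,uv,.136))
print('post',onz(p,(288,203),.096))
print('post top 2 view', tri([(sc,(580/10+190,437/10+185)),(sd,(196/10+225,378/10+120))]))
print('pin', tri([(sc,(290/10+190,503/10+185)),(sd,(265/10+225,125/10+120)),(p,(277,276))]))
E
```

```text
[ 0.62076102 -0.19173001  0.136     ]
[ 0.62254011 -0.19604132  0.136     ]
post [ 0.63697696 -0.13026027  0.096     ]
post top 2 view (array([ 0.63970939, -0.13773761,  0.09198601]), [array([-0.5, -0.3]), array([-0.4,  0.2])])
pin (array([ 0.62195382, -0.210493  ,  0.12763264]), [array([ 1.8, -2.3]), array([0.1, 3.3]), array([ 1.3, 13.2])])
```

Request:
arm_command --jaw '[64,64,64,64,64,64,64,64,64,64]' --xyz '[[5,-30,-10],[10,-60,-25],[15,-95,-45],[20,-123,-60],[20,-123,-75],[20,-123,-85],[20,-123,-85],[20,-123,-85],[20,-123,-85],[20,-123,-85]]' --twist '[[0,0,0],[0,0,0],[0,0,0],[0,0,0],[0,0,0],[0,0,0],[0,0,0],[0,0,0],[0,0,0],[0,0,0]]'

```text
t: 20.92
position: [0.6259, -0.2285, 0.1622]
tcp_rot: [2.274, 2.167, 0.004]
wrist_force: [1.2, -0.4, -0.0]
grip_width: 0.0601
```

```bash
python3 shot.py r scene side; python3 - <<'E'
import cv2
a=cv2.imread('pics/scene_r_raw.png')[140:290,150:300]
cv2.imwrite('pics/z4.png',cv2.resize(a,None,fx=4,fy=4,interpolation=cv2.INTER_CUBIC))
a=cv2.imread('pics/side_r_raw.png')[70:190,200:320]
cv2.imwrite('pics/z5.png',cv2.resize(a,None,fx=5,fy=5,interpolation=cv2.INTER_CUBIC))
E
```

```text
[ 625.9 -228.5  162.2] [ 1.16 -0.45 -0.  ] 20.9167 ytool -2.758448010892485
```

View pics/z4.png

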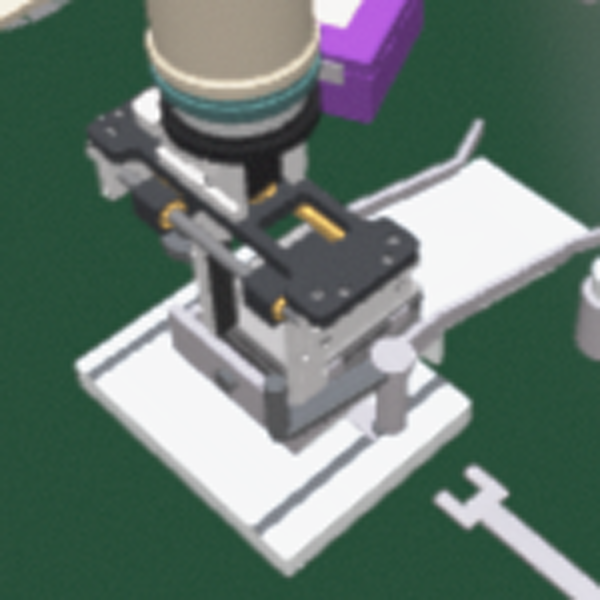

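View pics/z5.png

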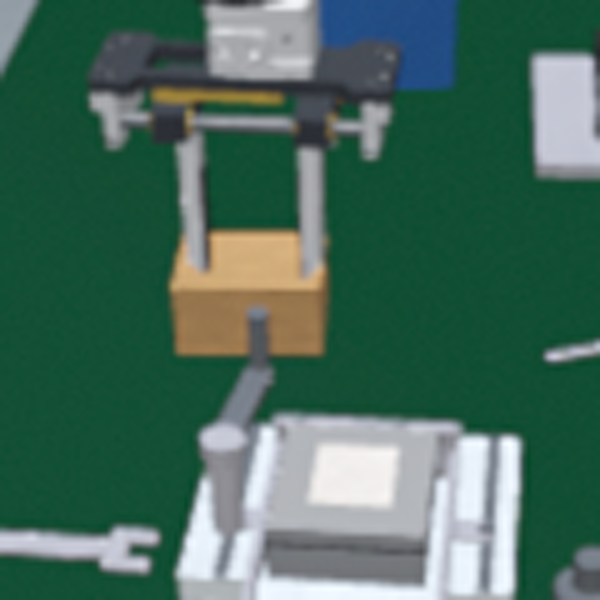

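```bash
python3 -c "
from h import *
s=manip.read_state();print(s['t'],s['position'],s['qvel'])
sd=cam('side');sc=cam('scene')
print(proj(sc,[.625,-.2205,.136]),proj(sd,[.625,-.2205,.136]))
# fingertips seen in side: check
M=R.from_rotvec(s['tcp_rot']).as_matrix()
for k in (-1,1): print('tip',proj(sd,s['position']+M@[0,k*.036,0]),proj(sc,s['position']+M@[0,k*.036,0]))
"
```

```text
21.0167 [ 0.62562699 -0.2292991   0.16201306] [ 0.00816919  0.00452839  0.00590765  0.00314917  0.00118588 -0.00246012
 -0.00075188]
[[218.42677625 234.06572266]] [[250.87424952 131.86204259]]
tip [[261.78782668 123.88698717]] [[204.71708007 220.43638579]]
tip [[239.47839885 122.84442399]] [[226.17958259 238.74614803]]
```

Request:
arm_command --jaw '[64,64,64,64,64,64,64,64,64,64]' --xyz '[[0,4,0],[-0.5,8,0],[-0.5,8.5,0],[-0.5,8.5,-5],[-0.5,8.5,-15],[-0.5,8.5,-28],[-0.5,8.5,-40],[-0.5,8.5,-50],[-0.5,8.5,-56],[-0.5,8.5,-57]]' --twist '[[0,0,0.5],[0,0,1],[0,0,1],[0,0,1],[0,0,1],[0,0,1],[0,0,1],[0,0,1],[0,0,1],[0,0,1]]'

```text
t: 21.85
position: [0.624, -0.2206, 0.1029]
tcp_rot: [-2.255, -2.184, -0.001]
wrist_force: [-0.5, -0.3, 0.2]
grip_width: 0.0601
```

```bash
python3 shot.py s scene side; python3 - <<'E'
import cv2,numpy as np
a=cv2.imread('pics/scene_s_raw.png')[180:260,180:260]
b=cv2.imread('pics/side_s_raw.png')[100:180,210:290]
cv2.imwrite('pics/z6.png',cv2.resize(np.hstack([a,b]),None,fx=5,fy=5,interpolation=cv2.INTER_CUBIC))
E
```

```text
[ 624.  -220.6  102.9] [-0.52 -0.31  0.22] 21.85 ytool -1.8182747697172876
```

View pics/z6.png

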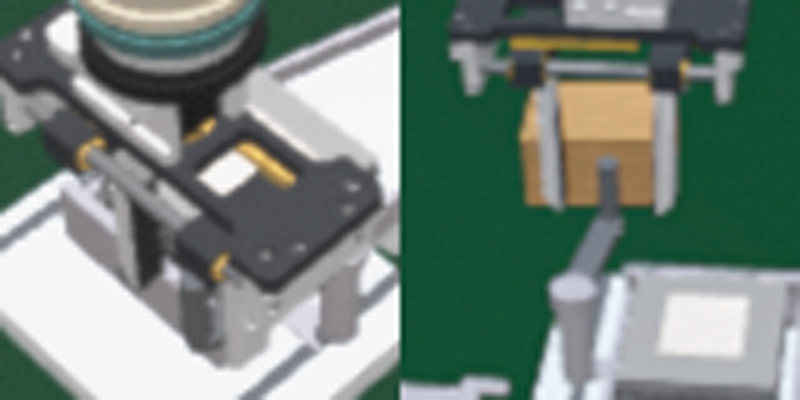

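Pin is between the fingers, centred (side crop: tips at (552,205) and (662,205), pin at (608,165)). Close gently.

Request:
arm_command --jaw '[50,40,30,20,10,8,8,8,8,8]' --xyz '[[0,0,0],[0,0,0],[0,0,0],[0,0,0],[0,0,0],[0,0,0],[0,0,0],[0,0,0],[0,0,0],[0,0,0]]' --twist '[[0,0,0],[0,0,0],[0,0,0],[0,0,0],[0,0,0],[0,0,0],[0,0,0],[0,0,0],[0,0,0],[0,0,0]]' --newtons 12

```text
t: 22.78
position: [0.6252, -0.2208, 0.1047]
tcp_rot: [2.256, 2.186, 0.003]
wrist_force: [0.5, -0.3, 0.5]
grip_width: 0.0135
```

```bash
python3 - <<'E'
from h import *
s=manip.read_state(); print(s['position'],s['wrist_force'],s['grip_width'])
post=np.array([639.7,-137.9]); p=s['position'][:2]*1000
v=p-post; a0=np.degrees(np.arctan2(v[1],v[0])); r=np.hypot(*v); print(r,a0)
# clockwise from above: angle decreases. target along bed -y = -l = angle 178.1
print('theta now',-91.9-a0)
for th in range(0,95,5):
    a=np.radians(-91.9-th); print(th, np.round(post+85*np.array([np.cos(a),np.sin(a)])-p,1))
E
```

```text
[ 0.62518301 -0.2207549   0.104676  ] [ 0.48012997 -0.29406639  0.51790165] 0.013510702723029655
84.11704113330244 -99.93790637191769
theta now 8.037906371917686
0 [11.7 -2.1]
5 [ 4.3 -1.5]
10 [-3.  -0.3]
15 [-10.2   1.5]
20 [-17.2   4. ]
25 [-23.9   7.1]
30 [-30.4  10.7]
35 [-36.5  14.9]
40 [-42.2  19.6]
45 [-47.5  24.8]
50 [-52.4  30.4]
55 [-56.7  36.4]
60 [-60.5  42.8]
65 [-63.7  49.5]
70 [-66.3  56.4]
75 [-68.3  63.6]
80 [-69.6  70.9]
85 [-70.4  78.3]
90 [-70.4  85.7]
```

Request:
arm_command --jaw '[8,8,8,8,8,8,8,8,8,8]' --xyz '[[-3,0,0],[-6,0.4,0],[-10,1.5,0],[-13,2.5,0],[-17,4,0],[-20,5.2,0],[-23,6.6,0],[-26,8.2,0],[-28.5,9.6,0],[-30.4,10.7,0]]' --twist '[[0,0,0],[0,0,0],[0,0,0],[0,0,0],[0,0,0],[0,0,0],[0,0,0],[0,0,0],[0,0,0],[0,0,0]]'

```text
t: 23.62
position: [0.5941, -0.2106, 0.1047]
tcp_rot: [2.257, 2.185, 0.002]
wrist_force: [0.9, -1.3, -2.3]
grip_width: 0.0137
```

```bash
cat > arc.py <<'E'
from h import *
s=manip.read_state(); print(s['t'],s['position'],s['wrist_force'],s['grip_width'])
post=np.array([639.7,-137.9]); p=s['position'][:2]*1000
v=p-post; a0=np.degrees(np.arctan2(v[1],v[0]))%360-360; r=np.hypot(*v); t0=-91.9-a0; print('r',r,'theta',t0)
for th in np.linspace(t0,min(t0+33,88),11)[1:]:
    a=np.radians(-91.9-th); print(round(th,1), np.round(post+84.5*np.array([np.cos(a),np.sin(a)])-p,1))
E
python3 arc.py
```

```text
23.6167 [ 0.59411208 -0.21061131  0.10469223] [ 0.94567705 -1.31646496 -2.25173204] 0.013655334918193521
r 85.82070124028124 theta 30.18654254029937
33.5 [-3.3  3.8]
36.8 [-7.2  6.8]
40.1 [-10.9   9.9]
43.4 [-14.5  13.3]
46.7 [-17.8  16.8]
50.0 [-20.9  20.6]
53.3 [-23.8  24.5]
56.6 [-26.4  28.5]
59.9 [-28.9  32.8]
63.2 [-31.   37.1]
```

Request:
arm_command --jaw '[8,8,8,8,8,8,8,8,8,8]' --xyz '[[-4,3,0],[-7.5,6,0],[-11,9.5,0],[-14.5,13,0],[-18,16.8,0],[-21,20.5,0],[-24,24.5,0],[-26.5,28.5,0],[-29,32.8,0],[-31,37,0]]' --twist '[[0,0,0],[0,0,0],[0,0,0],[0,0,0],[0,0,0],[0,0,0],[0,0,0],[0,0,0],[0,0,0],[0,0,0]]'

```text
t: 24.45
position: [0.563, -0.1731, 0.1047]
tcp_rot: [2.256, 2.185, 0.002]
wrist_force: [2.3, -2.3, -1.7]
grip_width: 0.0135
```

```bash
python3 arc.py; python3 shot.py t scene side
```

```text
24.45 [ 0.56301961 -0.17305229  0.10472254] [ 2.30937396 -2.29753304 -1.6914962 ] 0.01350383473665888
r 84.35381127385335 theta 63.47204539631352
65.9 [-1.6  3.3]
68.4 [-2.9  6.6]
70.8 [-4.  10.1]
73.3 [-5.  13.5]
75.7 [-5.9 17.1]
78.2 [-6.6 20.6]
80.6 [-7.1 24.2]
83.1 [-7.5 27.8]
85.5 [-7.7 31.4]
88.0 [-7.8 35. ]
[ 563.  -173.1  104.7] [ 2.31 -2.3  -1.69] 24.45 ytool -1.8362861737030718
```

View pics/side_t.png

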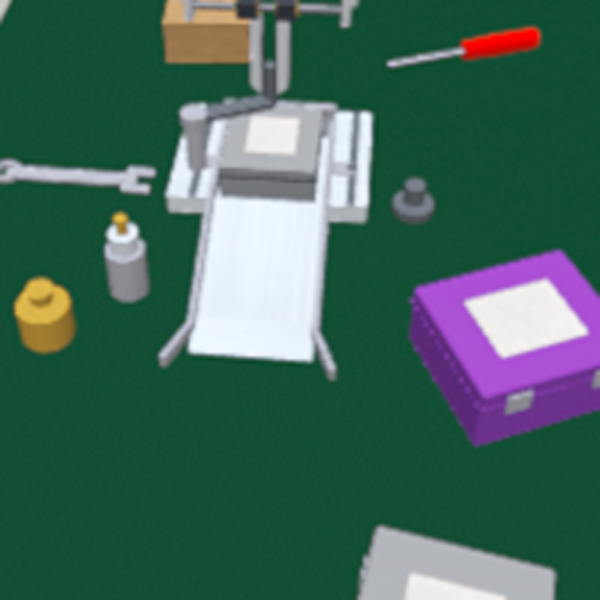

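Request:
arm_command --jaw '[8,8,8,8,8,8,8,8,8,8]' --xyz '[[-1.6,3.5,0],[-3,7,0],[-4,10.5,0],[-5,14,0],[-6,17.5,0],[-6.6,21,0],[-7.1,24.5,0],[-7.5,27.5,0],[-7.7,30.5,0],[-7.7,31.5,0]]' --twist '[[0,0,0],[0,0,0],[0,0,0],[0,0,0],[0,0,0],[0,0,0],[0,0,0],[0,0,0],[0,0,0],[0,0,0]]'

```text
t: 25.38
position: [0.5556, -0.1399, 0.1048]
tcp_rot: [-2.255, -2.187, -0.003]
wrist_force: [4.6, -1.2, -5.7]
grip_width: 0.0139
```

```bash
python3 arc.py|head -2
```

```text
25.3833 [ 0.55557942 -0.13994012  0.10475816] [ 4.64596592 -1.15142606 -5.6643651 ] 0.013851479271621192
r 84.14531126319024 theta 86.7107136681615
```

Request:
arm_command --jaw '[12,18,25,35,40,40,40,40,40,40]' --xyz '[[0,0,0],[0,0,0],[0,0,0],[0,0,0],[0,0,0],[0,0,0],[0,0,5],[0,0,20],[0,0,45],[0,0,70]]' --twist '[[0,0,0],[0,0,0],[0,0,0],[0,0,0],[0,0,0],[0,0,0],[0,0,0],[0,0,0],[0,0,0],[0,0,0]]'

```text
t: 26.22
position: [0.5547, -0.1397, 0.1753]
tcp_rot: [-2.253, -2.186, -0.002]
wrist_force: [-0.6, -0.3, -0.7]
grip_width: 0.0376
```

Request:
arm_command --jaw '[40,40,40,40,40,40,40,40,40,40]' --xyz '[[0,0,30],[0,0,60],[0,0,80],[0,-30,90],[0,-60,90],[0,-90,90],[0,-120,90],[0,-140,90],[0,-150,90],[0,-150,90]]' --twist '[[0,0,0],[0,0,0],[0,0,0],[0,0,0],[0,0,0],[0,0,0],[0,0,0],[0,0,0],[0,0,0],[0,0,0]]'

```text
t: 27.05
position: [0.5539, -0.2924, 0.2651]
tcp_rot: [-2.258, -2.182, 0.0]
wrist_force: [-0.5, -0.3, -0.3]
grip_width: 0.0375
```

```bash
python3 shot.py u scene side wrist; python3 - <<'E'
import cv2,numpy as np
a=cv2.imread('pics/side_u_raw.png')[120:200,220:320]
cv2.imwrite('pics/z7.png',cv2.resize(a,None,fx=7,fy=7,interpolation=cv2.INTER_CUBIC))
E
```

```text
[ 553.9 -292.4  265.1] [-0.49 -0.32 -0.32] 27.05 ytool -1.952489808097131
```

View pics/scene_u.png

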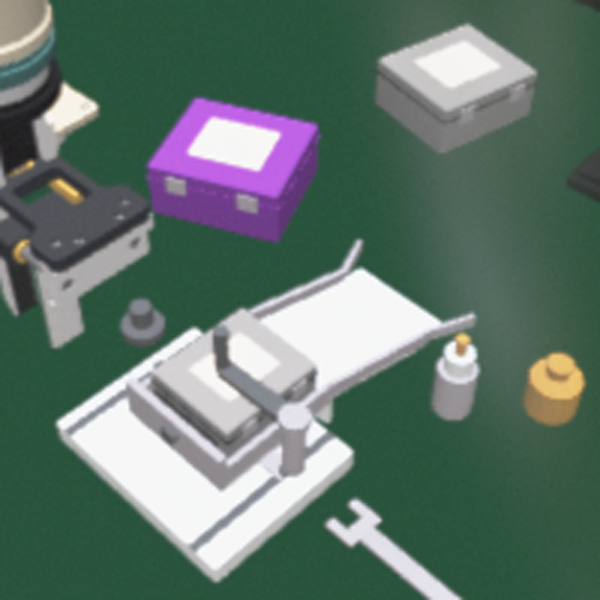

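View pics/z7.png

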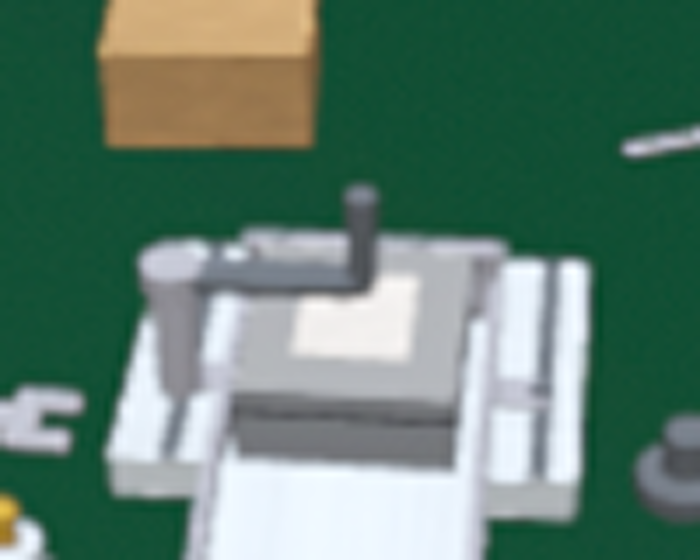

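View pics/wrist_u.png

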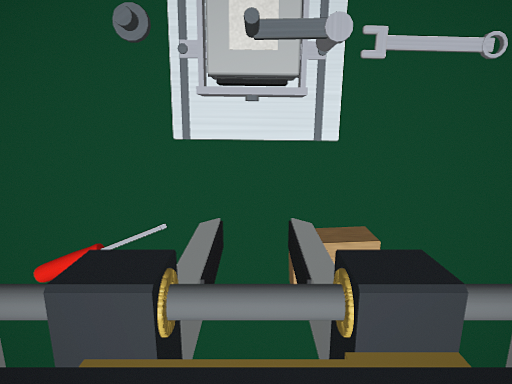

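The bar lies straight across the case (pin at scene crop (221,340)), the case hasn't shifted, the arm is clear and the bystanders look undisturbed. Handing in.

```bash
python3 -c "
from cell import manip
print(manip.close_job())"
```

```text
the job is handed in; nothing more can be done
None
```

The case is loaded in the pocket and the hold-down bar is across it. I handed the job in at about 27 s; no verdict was reported.

**What I did**
- I nudged the smaller grey case sideways about 16 mm onto the ramp's line.
- I then pushed it squarely up the slope with two spread, tilted fingers. The highest force I read was 6.6 N, sampled only at the end of each move.
- When the trailing edge dropped, the force was 3 N, and I eased off at once.
- I gripped the pin, swung the bar to about 86.7° (1.51 rad), let go and retreated.

**Last checks**
- **Case:** the two-camera fit, taken before the bar swing, gave a pitch of 0.003 rad, a yaw of -0.01 rad, and a position about 12–13 mm before the bed's origin. After the swing, the trailing edge was at the same pixels.
- **Bar:** it lies straight across the case.
- **Bench:** the robot touches nothing, and the bystanders in view look undisturbed. I checked that only by eye in the final pictures, and the mouse was only partly in view.

**Disagreements**
- **Height bias:** raw triangulated heights read about 4–7 mm low on known heights. Correcting for this puts the case's underside at about 29 mm (25 mm uncorrected).
- **Drop check:** the one-camera fit at the moment of the drop was ambiguous, so I confirmed the drop with both cameras after easing off.
- **Bar start angle:** the bar started at about 0.15–0.2 rad, not exactly at 0.

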